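Weigh two amber bottles against each other and load the heavier one

ROBOT

A 6-joint arm with a two-finger parallel gripper is mounted at the origin on a cart in front of the work surface, level with it; the furniture and walls round the work are solid. World frame = base frame: x ahead of the robot, y to its left, z up, the work surface at z = 0. Lengths are in m, angles in degrees, forces in N, time in s.
With the tool pointing down it reaches from about 0.35 to 0.85 m from the base axis. Payload 8.1 kg.
Tool frame: the origin (TCP) lies at the very end of the fingers, on their centre line; the grasp point (between the pads) lies 19 mm behind it (env.hold_point_z is the distance from the TCP to the grasp point, in m); z points along the fingers, y is the line along which they close (so a half turn about z gives the same grasp; the last joint's range is limited). The gripper opens to 93 mm and grips with 3 to 60 N. Pads are 15 mm wide; open, the fingers measure 128 mm over their backs; the gripper's body (75 mm by 188 mm) begins 65 mm behind the grasp point.
Start: joints at [64.549, 7.471, 85.268, -0, 87.261, -4.893], TCP at [0.211, 0.562, 0.219] pointing down, gripper open.
Joint ranges: [-169.43, 169.43], [-51.17, 129.36], [1.28, 143.12], [-76.62, 256.62], [0, 156.53], [-152.29, 152.29]. Speed limits (degrees/s): [136.94, 136.94, 159.86, 180, 180, 180].

INTERFACE

Orientations are given as [roll, pitch, yaw] about the fixed x, y, z axes, in that order (R = Rz(yaw) Ry(pitch) Rx(roll)).
In Python, from station import env gives the robot as it stands.
- The arm moves only by the tool send_rows, never from a script. Its argument "series" is a list of rows, each a list of 7 numbers: the shift along the tool's x, y, z in mm, then the turn, a rotation vector about the tool's x, y, z in degrees, then the closure in counts, from 0 (fully open) to 255 (shut). In form: [[tx, ty, tz, ax, ay, az, fingers], ...]. A call has 1 to 20 rows; each row is the pose to reach, as a shift and turn from the pose commanded when the call began, along the tool's axes at that moment; what a row does not reach only later rows make up. A row lasts 1/10 s, in which the tool goes at most 50 mm and 8.59 degrees, less where a joint would pass 70% of its speed; a pose out of reach is approached as far as the arm can. A call with a gripper value outside its range is refused whole. The fingers move at their own pace and stop on an object; "squeeze" is the grip in N (left out, the last holds). Time passes only in rows, so rows that repeat a pose let the fingers close. It gives the time, the measured TCP pose, the force, the opening and the grip force at its end, in the units of the state.
- env.state(): the state, without advancing time (a new reading comes with each control period).
- env.read_camera(name): name is "scene" or "top" or "wrist"; returns the picture (400x640x3 uint8, red, green, blue); there is no depth.
- env.camera_info(name): a dict with "fov_y" (degrees; the focal length in pixels is half the picture's height over the tangent of half this angle, whatever the lens; pixels are square), "cx", "cy" (the principal point, pixels), "pose" (4x4, takes a point from camera to world coordinates). Camera axes: x right, y up, looking along -z (the intrinsics and any distortion apply to the point x, -y, -z); pixel columns grow to the right and rows downward; lengths in m; the calibration is good to about 2 mm. A picture is of the moment at which its call begins: read the wrist's pose just before it. camera_info takes no time and is no camera call; for the wrist camera it gives the pose at the moment of the call.
- env.close_job(): hands the job in; it is judged then, once.
The state is a dict: "clock": time; "joints": joint angles; "qd": joint speeds; "joint_torque": joint torques, N m; "ee_pos": TCP position; "orientation": TCP orientation; "force": force on the tool from outside, world axes, zero at the start; "torque": the same for the moment, N m; "width": opening from 0.0 (shut) to 1.0 (fully open); "grasp_force": force on a finger pad.
Only numpy, scipy, OpenCV 4.12 (cv2) and the standard library are available. Lean on these libraries where they do the work, as an engineer would, in place of code of your own. Each camera call takes 0.05 s, during which the arm holds its last target. There are 200 camera calls.

TASK

The two amber reagent bottles look alike, but one is fresh and the other nearly spent. Set them gently down on opposite pans of the balance, let go of both and let it settle; then take the bottle whose side drops, stand it in the analyser's loading bay with its broad shoulder towards the catch and press it straight down, no harder than needed, until the spring catch holds it fully home. Leave the other bottle standing on its pan and do not tip the bottles or push the things round about.

Things in the scene. Friction and masses are not known exactly. Their poses are not given: they have to be found in the camera images.
- bottle_1: amber bottle with brown screw cap, 33 (its x) by 56 (its y) by 94 mm high. Origin: centre of its underside, z up. Sides upright to 68 mm, flat shoulder at 77 mm; the cap, 20 mm across, sits 8 mm off centre to -y, so the broad shoulder is on its +y side. Grip across the 33 mm sides, about 62 mm above the foot. One bottle weighs about 0.15 kg, the other 0.24 kg; looks do not tell which
- bottle_2: the other amber bottle, the same to look at; origin and axes as bottle_1
- balance: two-pan balance fixed to the deck; grey base 90 (its x) by 236 mm (its y). Origin: centre of the base's underside, z up. The beam lies along y and rocks 0.1 rad either way about a pivot 54 mm up; it is damped, turns almost freely and, when empty, stays where it was left (its angle is not reported). The pans stay level
- balance_left (a point): where the centre of the left steel pan's floor is with the beam level, 85 mm along the balance's +y and 75 mm above the deck (this point is fixed and does not rock); at the end stops the pan is 8.5 mm lower or higher. The pan is a tray 50 (x) by 74 mm (y) with a 3.5 mm rim; a bottle stands on it with its y along the balance's y, within 4 mm of the centre. Axes as the balance
- balance_right (a point): the same point for the right steel pan, 85 mm along the balance's -y
- bay: loading bay, dark base fixed to the deck. Origin: base's underside, on the axis of the pocket, z up. A grey cradle is clamped on the base's four rods with its underside 8 to 36 mm above the deck; this height differs each time and is not reported. The pocket for one bottle is 37 (x) by 60 mm (y), its flared walls 49 mm high above the cradle's underside
- bay_catch_side (a point): point on the base 70 mm from the pocket's axis to +y: the catch is on this side. An aluminium post (y 45 to 67 mm, 117 mm high from the cradle's underside) bears a steel spring bolt: tip 17 mm from the axis, flat below at 95 mm, bevelled above up to 123 mm; it yields (1 to 2 N) as a bottle goes down past it. The bottle goes in upright, axes parallel to the bay's, its +y side here
- bay_home_lowest (a point): middle of a bottle's foot when home, if the cradle is clamped lowest: 25 mm above the deck (highest: 53 mm). The pocket's sprung floor, with a rubber pad, lifts the foot 6 mm above home unless the bolt has snapped over the shoulder; it snaps just below home, 2 mm above the floor's stop. The springs ask for 10 to 12 N on the bottle; a push that goes on rising to 13 N means the stop
- timer: white timer, 46 by 58 by 18 mm, a bystander; origin: centre of its underside
- petri_dish: covered round dish, 62 mm across, 14 mm high, a bystander; origin: centre of its underside
- cap_opener: blue cap opener, 25 by 90 by 12 mm, a bystander; origin: centre of its underside
- label_roll: white roll of labels, 58 mm across, 24 mm high, a bystander; origin: centre of its underside
There are look-alikes about, which are no part of the job. What is shaped like the bottle_1 but purple is not meant.

How it is judged:
By the outcome, as a careful person would: the job done as asked, in the order asked, and still so for the second after the job is handed in, with the robot touching nothing.
It also fails if it takes over 72 s, if anything falls off the work surface, if the arm or the gripper's body presses on something with over 40 N, if the wrist force passes 120 N, or if a joint passes its speed limit or range.

## Working session

There is one attempt and no reset: what is moved stays moved. The work goes in short steps, Python scripts to look and compute and a tool call to move; the robot and the scene stay as the last step left them, time stands still between calls to the robot, and variables do not carry over. Pictures are saved under pics/ and viewed, at most 10 in all, crops included, and the job is handed in when it is done.

Besides the shell and the picture viewer there is one more tool, called after "Request:" as name([rows], argument=value, ...), one row to a line, values as JSON. send_rows: Moves the arm, as the interface text tells. Its arguments: {"type":"object","properties":{"series":{"type":"array","items":{"type":"array","items":{"type":"number"}}},"squeeze":{"type":"number"}},"required":["series"]}

```bash
ls; mkdir -p pics
python3 - <<'E'
from station import env
import cv2
for n in ("scene","top"):
    im=env.read_camera(n); cv2.imwrite(f"pics/{n}0.png",im[:,:,::-1]); i=env.camera_info(n); print(n,{k:(v if k!='pose' else [[round(float(a),4) for a in r] for r in v]) for k,v in i.items()})
print(env.state(), env.hold_point_z)
E
```

```text
pics
scene {'fov_y': 46.862476626343835, 'cx': 316.84498249138994, 'cy': 195.03985414752938, 'pose': [[0.6191, 0.4302, -0.657, -0.1594], [-0.7853, 0.3336, -0.5215, -0.6601], [-0.0052, 0.8388, 0.5444, 0.6847], [0.0, 0.0, 0.0, 1.0]]}
top {'fov_y': 57.71781809987419, 'cx': 314.4542852687685, 'cy': 198.6789361805223, 'pose': [[-0.0023, 0.9898, -0.1425, 0.4336], [-0.9997, 0.0009, 0.0226, -0.0732], [0.0225, 0.1425, 0.9895, 1.0065], [0.0, 0.0, 0.0, 1.0]]}
{'clock': 0.1, 'joints': array([ 6.45486087e+01,  7.51159481e+00,  8.53218202e+01,  6.67163182e-04,
        8.72605537e+01, -4.89147521e+00]), 'qd': array([ 0.09612773, -0.16988683, -0.01190405, -0.05220632, -0.02223615,
       -0.01964148]), 'joint_torque': array([ 7.51569296e-04, -5.61335671e+01, -4.93098700e+01,  7.70684495e-02,
        2.88915855e-02, -3.23190784e-05]), 'ee_pos': array([0.21045637, 0.56134661, 0.21769554]), 'orientation': array([-1.79906430e+02, -8.67650500e-03,  1.59440044e+02]), 'force': array([-0.55277872,  0.03927956, -0.8081143 ]), 'torque': array([0.00503771, 0.03969529, 0.0252309 ]), 'grasp_force': 0.0, 'width': 0.9995429880677593} 0.0188
```

View pics/scene0.png

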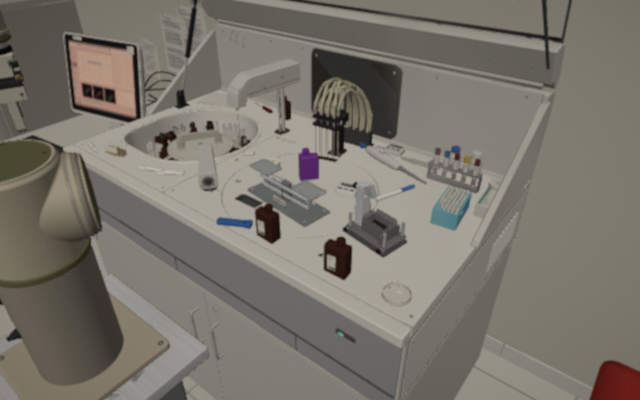

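View pics/top0.png

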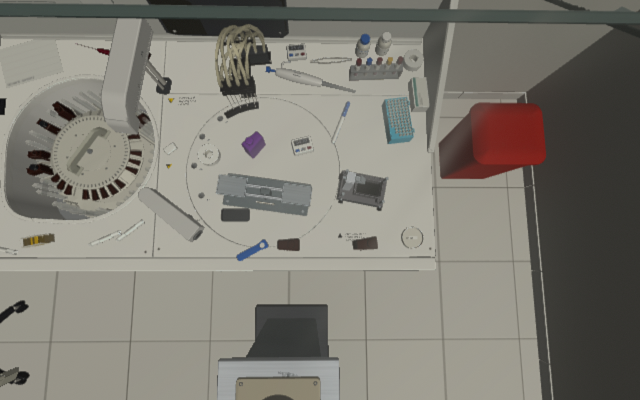

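The scene view shows two amber bottles at (267,223) and (338,257), with a purple look-alike at (309,165), the balance at (288,190) and the bay at (375,225). In the top view the bottles are at (288,244) and (365,243), the balance at (265,193) and the bay at (362,188). What could be mistaken for a bottle: the purple one at top (253,144), the black block at (235,215), and the amber vials in the sink. I'll check the choice with a close crop.

Run:
```python
import cv2
a=cv2.imread("pics/top0.png")[160:262,200:400]
b=cv2.imread("pics/scene0.png")[140:290,220:420]
cv2.imwrite("pics/c1.png",cv2.resize(a,None,fx=4,fy=4,interpolation=cv2.INTER_CUBIC))
cv2.imwrite("pics/c2.png",cv2.convertScaleAbs(cv2.resize(b,None,fx=4,fy=4,interpolation=cv2.INTER_CUBIC),alpha=1.5))
```

```text
(no output)
```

View pics/c1.png

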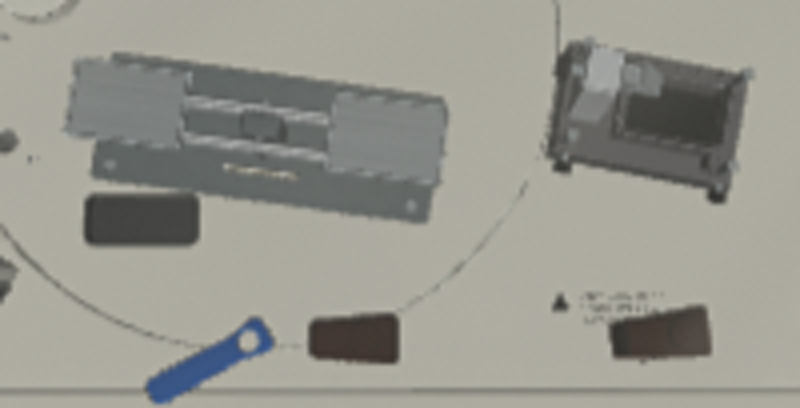

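View pics/c2.png

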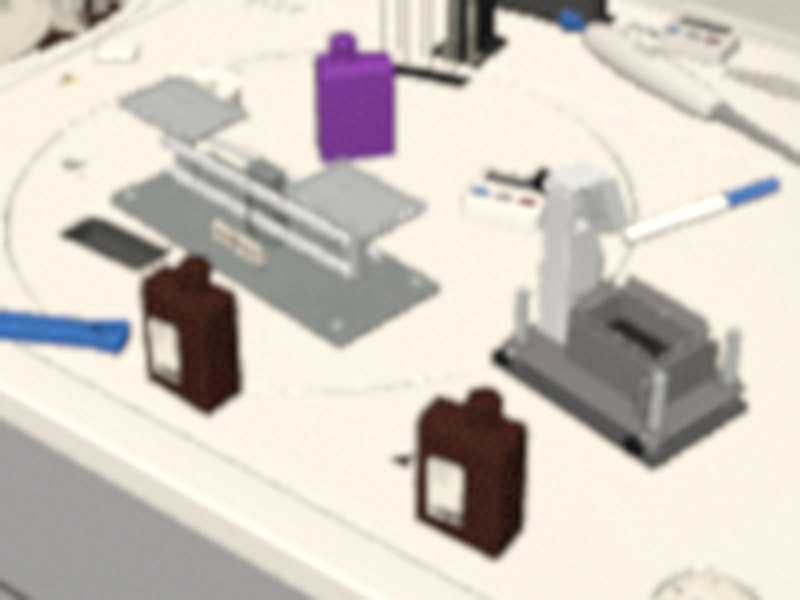

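The crops confirm two amber bottles with rectangular bodies and labels, at top (288.5,244.5) and (365,243). The balance base corners are crop (112,55), (447,98), (428,222) and (93,180). The bay's post is on its left (+y world) side.

```bash
cat > h.py <<'E'
from station import env
import numpy as np, cv2
from scipy.spatial.transform import Rotation as R
def cam(n): 
    i=env.camera_info(n); f=200/np.tan(np.radians(i["fov_y"]/2)); return f,i["cx"],i["cy"],np.array(i["pose"])
def p2w(c,u,v,z):
    f,cx,cy,P=c; d=P[:3,:3]@np.array([(u-cx)/f,-(v-cy)/f,-1]); o=P[:3,3]; return o+d*(z-o[2])/d[2]
def w2p(c,p):
    f,cx,cy,P=c; q=P[:3,:3].T@(np.asarray(p)-P[:3,3]); return np.array([cx-f*q[0]/q[2],cy+f*q[1]/q[2]])
def pose(): 
    s=env.state(); return np.array(s["ee_pos"]),R.from_euler("xyz",s["orientation"],degrees=True),s
def tool(target,yaw,ref=None):
    "shift mm, rotvec deg, in tool axes from measured pose to TCP target pointing down with tool-x yaw"
    p,r,s=pose(); t=R.from_euler("xyz",[180,0,yaw],degrees=True)
    return np.round(r.inv().apply(np.array(target)-p)*1000,1),np.round((r.inv()*t).as_rotvec(degrees=True),2)
E
python3 - <<'E'
from h import *
c=cam("top"); g=lambda pts,z:[p2w(c,200+x/4,160+y/4,z)[:2].round(4) for x,y in pts]
def rep(n,pts,z):
    q=np.array(g(pts,z)); e=np.linalg.norm(np.roll(q,-1,0)-q,axis=1); print(n,q.tolist(),'ctr',q.mean(0).round(4),'edges',e.round(3),'yaw',np.degrees(np.arctan2(*(q[0]-q[1])[::-1])).round(1))
rep('bal',[(112,55),(447,98),(428,222),(93,180)],.006)
rep('panL',[(72,57),(193,70),(183,148),(65,135)],.075)
rep('panR',[(330,92),(447,103),(440,183),(330,172)],.075)
rep('bay',[(567,42),(748,72),(720,195),(556,165)],.01)
rep('b1',[(309,318),(400,313),(400,362),(309,357)],.072)
rep('b2',[(612,325),(705,306),(712,352),(615,358)],.072)
print({k:v for k,v in env.camera_info("wrist").items()}, pose()[0])
E
```

```text
bal [[0.6479, 0.1459], [0.6178, -0.0885], [0.5306, -0.0753], [0.5598, 0.1561]] ctr [0.589  0.0346] edges [0.236 0.088 0.233 0.089] yaw 82.7
panL [[0.6317, 0.1566], [0.6233, 0.078], [0.5719, 0.0832], [0.5803, 0.1593]] ctr [0.6018 0.1193] edges [0.079 0.052 0.077 0.051] yaw 83.9
panR [[0.6089, -0.0113], [0.6018, -0.0874], [0.5492, -0.0829], [0.5563, -0.0118]] ctr [ 0.5791 -0.0484] edges [0.076 0.053 0.071 0.053] yaw 84.7
bay [[0.6572, -0.1728], [0.636, -0.3], [0.549, -0.2778], [0.5699, -0.164]] ctr [ 0.603  -0.2286] edges [0.129 0.09  0.116 0.088] yaw 80.5
b1 [[0.4627, 0.0008], [0.4658, -0.0572], [0.4347, -0.0573], [0.438, 0.0005]] ctr [ 0.4503 -0.0283] edges [0.058 0.031 0.058 0.025] yaw 93.1
b2 [[0.4579, -0.1931], [0.47, -0.2533], [0.4406, -0.2571], [0.4369, -0.1947]] ctr [ 0.4514 -0.2246] edges [0.061 0.03  0.063 0.021] yaw 101.4
{'fov_y': 68.53812948189442, 'cx': 323.73694355575026, 'cy': 199.33386861835314, 'pose': array([[ 0.35146875, -0.89417306, -0.27735224,  0.13268225],
       [ 0.93619894,  0.33533533,  0.10526995,  0.59196326],
       [-0.00112355, -0.29665597,  0.95498376,  0.38501756],
       [ 0.        ,  0.        ,  0.        ,  1.        ]])} [0.21045637 0.56134661 0.21769554]
```

Request:
send_rows([
  [-528.9,-530,-10,0,0,69.44,0],
  [-528.9,-530,-10,0,0,69.44,0],
  [-528.9,-530,-10,0,0,69.44,0],
  [-528.9,-530,-10,0,0,69.44,0],
  [-528.9,-530,-10,0,0,69.44,0],
  [-528.9,-530,-10,0,0,69.44,0],
  [-528.9,-530,-10,0,0,69.44,0],
  [-528.9,-530,-10,0,0,69.44,0],
  [-528.9,-530,-10,0,0,69.44,0],
  [-528.9,-530,-10,0,0,69.44,0],
  [-528.9,-530,-10,0,0,69.44,0],
  [-528.9,-530,-10,0,0,69.44,0],
  [-528.9,-530,-10,0,0,69.44,0],
  [-528.9,-530,-10,0,0,69.44,0],
  [-528.9,-530,-10,0,0,69.44,0],
  [-528.9,-530,-10,0,0,69.44,0],
  [-528.9,-530,-10,0,0,69.44,0],
  [-528.9,-530,-10,0,0,69.44,0],
  [-528.9,-530,-10,0,0,69.44,0],
])

```text
clock: 2.0
ee_pos: [0.5195, -0.1189, 0.2288]
orientation: [180.0, -0.0, 90.1]
force: [-0.7, -0.3, 1.1]
width: 1.002
grasp_force: 0.0
```

Run:
```python
from h import *
print(pose()[0],pose()[2]["orientation"]); c=cam("wrist"); np.save("w1.npy",np.array(c[3])); im=env.read_camera("wrist")[:,:,::-1]; cv2.imwrite("pics/w1.png",im)
cv2.imwrite("pics/w1b.png",cv2.convertScaleAbs(im,alpha=1.4))
print(c[3].round(4), env.state()["qd"].round(2))
```

```text
[ 0.51954315 -0.11885891  0.22878636] [ 1.79988984e+02 -8.75806218e-03  9.00969481e+01]
[[ 1.000e+00 -1.400e-03  1.000e-04  5.195e-01]
 [ 1.300e-03  9.550e-01  2.967e-01 -3.440e-02]
 [-5.000e-04 -2.967e-01  9.550e-01  3.961e-01]
 [ 0.000e+00  0.000e+00  0.000e+00  1.000e+00]] [-0.04  0.01 -0.09 -0.04 -0.06 -0.1 ]
```

View pics/w1b.png

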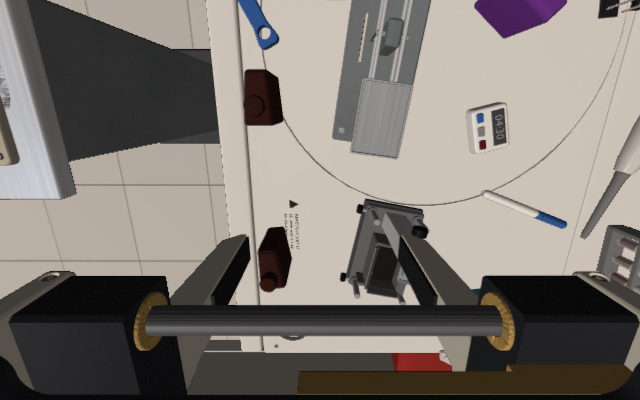

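The wrist view (up = +y, right = +x) shows bottle_1 near (262,98) and bottle_2 near (273,262), the latter with its cap at the -y end. The right pan is around (382,118), with its corners at about (362,78), (413,86), (399,158) and (351,152). The bay is at (388,250), with its post partly hidden by a finger. I'll fit the bottle silhouettes numerically.

```bash
cat > fit.py <<'E'
from h import *
from scipy.optimize import minimize
def model(x,y,yaw,z0=0):
    b=[(sx*.0165,sy*.028,z) for sx in(-1,1) for sy in(-1,1) for z in(0,.068)]+[(sx*.0125,sy*.024,.077) for sx in(-1,1) for sy in(-1,1)]
    a=np.linspace(0,2*np.pi,24); k=[(.01*np.cos(t),-.008+.01*np.sin(t),z) for t in a for z in(.077,.094)]
    r=R.from_euler("z",yaw,degrees=True); return [r.apply(np.array(q))+[x,y,z0] for q in(b,k)]
S=4
def sil(c,roi,*p):
    u0,v0,u1,v1=roi; m=np.zeros(((v1-v0)*S,(u1-u0)*S),np.uint8)
    for q in model(*p):
        px=np.array([w2p(c,t) for t in q]); px=((px-[u0,v0]+.5)*S).astype(np.float32)
        cv2.fillConvexPoly(m,cv2.convexHull(px).astype(np.int32),255)
    return cv2.resize(m,(u1-u0,v1-v0),interpolation=cv2.INTER_AREA)/255.
def brown(im,roi):
    u0,v0,u1,v1=roi; r=im[v0:v1,u0:u1].astype(float); return ((r.max(2)<85)&(r[:,:,2]>=1.15*r[:,:,1])).astype(float)
def fit(views,p0,z0=0):
    f=lambda p:sum(np.abs(sil(c,roi,*p,z0)-m).sum()/m.sum() for c,roi,m in views)
    r=minimize(f,p0,method="Nelder-Mead",options=dict(initial_simplex=np.array(p0)+np.vstack([[0,0,0],[.01,0,0],[0,.01,0],[0,0,10]]),xatol=1e-4,fatol=1e-4)); return r.x,r.fun
E
python3 - <<'E'
from fit import *
cw=(*cam("wrist")[:3],np.load("w1.npy")); w=cv2.imread("pics/w1.png"); t=cv2.imread("pics/top0.png"); s=cv2.imread("pics/scene0.png")
for n,p,rs in(("b1",(.45,-.028),((225,50,300,145),(270,230,306,256),(248,195,290,248))),("b2",(.451,-.225),((245,215,303,300),(345,228,385,256),(315,230,360,285)))):
    V=[(c,r,brown(i,r)) for c,i,r in zip((cw,cam("top"),cam("scene")),(w,t,s),rs)]; print(n,[v[2].sum() for v in V])
    for y in(0,180):
        for W in (V[:1],V[1:2],V): print(y,[(a.round(4),round(b,3)) for a,b in [fit(W,(*p,y))]])
E
```

```text
b1 [np.float64(1915.0), np.float64(152.0), np.float64(593.0)]
0 [(array([ 0.4496, -0.024 ,  2.7098]), np.float64(0.156))]
0 [(array([ 0.45 , -0.028,  0.   ]), np.float64(0.942))]
0 [(array([ 0.4514, -0.0248, -9.3161]), np.float64(1.614))]
180 [(array([ 4.494000e-01, -2.400000e-02,  1.828597e+02]), np.float64(0.155))]
180 [(array([ 4.5e-01, -2.8e-02,  1.8e+02]), np.float64(0.942))]
180 [(array([ 4.523000e-01, -2.630000e-02,  1.667054e+02]), np.float64(1.669))]
b2 [np.float64(1690.0), np.float64(53.0), np.float64(730.0)]
0 [(array([ 0.4541, -0.2271, -2.6758]), np.float64(0.14))]
0 [(array([ 0.4536, -0.2149,  1.4448]), np.float64(5.092))]
0 [(array([ 0.4529, -0.2247,  1.4307]), np.float64(5.848))]
180 [(array([  0.4537,  -0.2297, 177.0349]), np.float64(0.137))]
180 [(array([  0.4536,  -0.2149, 181.4448]), np.float64(5.092))]
180 [(array([  0.4541,  -0.2245, 182.4916]), np.float64(5.953))]
```

Run:
```python
from fit import *
cw=(*cam("wrist")[:3],np.load("w1.npy")); w=cv2.imread("pics/w1.png"); K=6
def panel(im,c,roi,ps):
    u0,v0,u1,v1=roi; o=cv2.convertScaleAbs(cv2.resize(im[v0:v1,u0:u1],None,fx=K,fy=K,interpolation=cv2.INTER_CUBIC),alpha=2.5); 
    d=o.copy()
    for p,col in ps:
        for q in model(*p):
            px=np.array([w2p(c,t) for t in q]); px=((px-[u0,v0]+.5)*K).astype(np.float32)
            cv2.polylines(d,[cv2.convexHull(px).astype(np.int32)],True,col,1)
    return np.hstack([o,d])
a=panel(w,cw,(235,60,295,132),[((.4496,-.024,2.7),(0,255,0))]); b=panel(w,cw,(245,220,305,300),[((.4541,-.228,-2.7),(0,255,0))])
o=np.vstack([a,b]); o=cv2.resize(o,None,fx=600/o.shape[0],fy=600/o.shape[0],interpolation=cv2.INTER_AREA); cv2.imwrite("pics/o1.png",o); print(o.shape)
```

```text
(600, 474, 3)
```

View pics/o1.png

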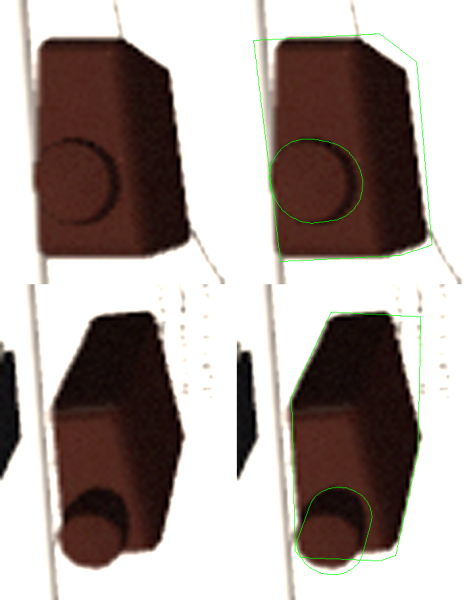

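The crop shows both caps at the -y end, so no half turn is needed. The mask missed the dark flanks, so I'll refit with a plain darkness mask.

```bash
cat >> fit.py <<'E'
def dark(im,roi,th=75):
    u0,v0,u1,v1=roi; m=(im[v0:v1,u0:u1].max(2)<th).astype(np.uint8)
    n,l,st,_=cv2.connectedComponentsWithStats(m); return (l==1+np.argmax(st[1:,4])).astype(float)
E
python3 - <<'E'
from fit import *
cw=(*cam("wrist")[:3],np.load("w1.npy")); w=cv2.imread("pics/w1.png"); t=cv2.imread("pics/top0.png")
for n,p,rs in(("b1",(.45,-.026),((236,55,300,140),(270,230,306,256))),("b2",(.452,-.226),((250,215,303,300),(347,228,385,256)))):
    V=[(c,r,dark(i,r)) for c,i,r in zip((cw,cam("top")),(w,t),rs)]; print(n,[v[2].sum() for v in V])
    for W in (V[:1],V[1:2]): print([min((fit(W,(*p,y)) for y in(-8,-2,4,10)),key=lambda q:q[1])])
c=cw; q=np.array([p2w(c,u,v,z) for z in(.0667+.0035,.0785,.0835+.0035) for u,v in((362,78),(413,86),(399,158),(351,152))]).reshape(3,4,3)
for k in q: e=np.linalg.norm(np.roll(k,-1,0)-k,axis=1); print('panR',k.mean(0).round(4),e.round(4),np.degrees(np.arctan2(*(k[0]+k[1]-k[2]-k[3])[1::-1]))-90)
E
```

```text
b1 [np.float64(2028.0), np.float64(211.0)]
[(array([ 0.44967832, -0.02377555, -0.56162413]), np.float64(0.12063657810264146))]
[(array([ 0.4529045 , -0.02531806, -4.67683491]), np.float64(0.38935043211597437))]
b2 [np.float64(1721.0), np.float64(158.0)]
[(array([ 0.45400063, -0.22695151, -2.04854005]), np.float64(0.10433742352257579))]
[(array([ 0.45380491, -0.22110095,  3.01221708]), np.float64(1.0579300074460163))]
panR [ 0.5809 -0.0463  0.0702] [0.0538 0.0755 0.0541 0.0766] -6.744886799340563
panR [ 0.5793 -0.046   0.0785] [0.0524 0.0736 0.0527 0.0746] -6.744886799340534
panR [ 0.5777 -0.0457  0.087 ] [0.051  0.0716 0.0513 0.0726] -6.74488679934062
```

Request:
send_rows([
  [95.5,-70,20,0,0,0,0],
  [95.5,-70,79,0,0,0,0],
  [95.5,-70,79,0,0,0,0],
  [95.5,-70,79,0,0,0,0],
  [95.5,-70,79,0,0,0,0],
  [95.5,-70,79,0,0,0,0],
])

```text
clock: 2.65
ee_pos: [0.4516, -0.0249, 0.1519]
orientation: [179.8, 0.1, 90.0]
force: [0.1, -0.9, 0.9]
width: 1.002
grasp_force: 0.0
```

Run:
```python
from fit import *
print(pose()[0],pose()[2]["orientation"]); c=cam("wrist"); np.save("w2.npy",np.array(c[3])); im=env.read_camera("wrist")[:,:,::-1]; cv2.imwrite("pics/w2.png",im)
for th in (60,75): 
    px=w2p(c,(.45,-.024,.05)).astype(int); roi=(px[0]-75,px[1]-110,px[0]+75,min(400,px[1]+110)); print(px,roi)
o=cv2.convertScaleAbs(im,alpha=1.8)
for q in model(.4497,-.0238,-.5): cv2.polylines(o,[cv2.convexHull(np.array([w2p(c,t) for t in q]).astype(np.float32)).astype(np.int32)],True,(0,255,0),1)
cv2.imwrite("pics/w2b.png",o)
```

```text
[ 0.4515799  -0.02488279  0.15185617] [1.79769316e+02 5.10161122e-02 9.00480366e+01]
[321 199] (np.int64(246), np.int64(89), np.int64(396), np.int64(309))
[321 199] (np.int64(246), np.int64(89), np.int64(396), np.int64(309))
```

View pics/w2b.png

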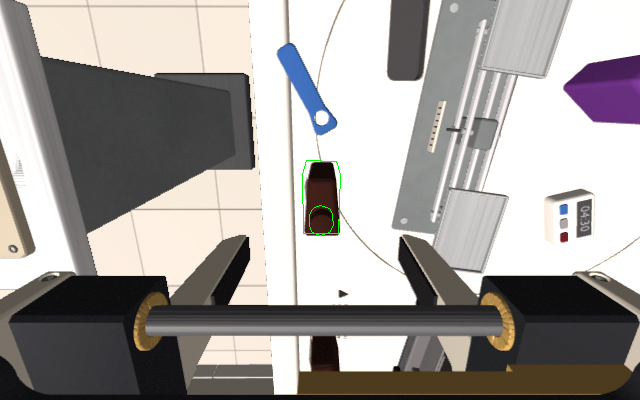

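The overlay matches bottle_1 in the close wrist view: cap at (321,222), body centred on column 321, yaw about 0. Descending to grip.

Request:
send_rows([
  [0.7,0,40,0,0,0,0],
  [0.7,0,75,0,0,0,0],
  [0.7,0,100,0,0,0,0],
  [0.7,0,107,0,0,0,0],
  [0.7,0,107,0,0,0,0],
  [0.7,0,107,0,0,0,100],
  [0.7,0,107,0,0,0,180],
  [0.7,0,107,0,0,0,255],
  [0.7,0,107,0,0,0,255],
  [0.7,0,107,0,0,0,255],
  [0.7,0,107,0,0,0,255],
  [0.7,0,107,0,0,0,255],
  [0.7,0,107,0,0,0,255],
], squeeze=25)

```text
clock: 4.0
ee_pos: [0.4497, -0.0239, 0.0426]
orientation: [-180.0, -0.0, 90.0]
force: [-0.1, -0.2, -0.3]
width: 0.363
grasp_force: 0.0
```

Request:
send_rows([
  [0,0,0,0,0,0,255],
  [0,0,0,0,0,0,255],
  [0,0,-10,0,0,0,255],
  [0,0,-40,0,0,0,255],
  [0,0,-85,0,0,0,255],
  [0,0,-130,0,0,0,255],
  [0,0,-152,0,0,0,255],
  [0,0,-152,0,0,0,255],
  [0,0,-152,0,0,0,255],
  [0,0,-152,0,0,0,255],
], squeeze=25)

```text
clock: 5.0
ee_pos: [0.4485, -0.0238, 0.1925]
orientation: [-179.8, -0.0, 90.0]
force: [-0.1, 0.3, -2.9]
width: 0.319
grasp_force: 24.9
```

Run:
```python
from h import *
c=(*cam("wrist")[:3],np.load("w2.npy"))
for z in (.07,.0785,.087):
    k=np.array([p2w(c,u,v,z) for u,v in((449,188),(509,197),(485,272),(430,262))]); e=np.linalg.norm(np.roll(k,-1,0)-k,axis=1); print('R',k.mean(0).round(4),e.round(4),np.degrees(np.arctan2(*(k[0]+k[1]-k[2]-k[3])[1::-1]))-90)
    print('L low edge',[p2w(c,u,v,z).round(4)[:2] for u,v in((483,65),(545,78))])
for z in(.004,.008): a,b=[p2w(c,u,v,z) for u,v in((445,0),(393,228))]; print('base',b.round(4),np.degrees(np.arctan2(*(a-b)[1::-1]))-90)
print(pose()[2])
```

```text
R [ 0.5848 -0.0489  0.07  ] [0.0551 0.0762 0.0554 0.0736] -6.806223442989506
L low edge [array([0.5758, 0.0916]), array([0.6264, 0.0822])]
R [ 0.5802 -0.0452  0.0785] [0.0532 0.0736 0.0535 0.071 ] -6.806223442989506
L low edge [array([0.5716, 0.0905]), array([0.6204, 0.0815])]
R [ 0.5756 -0.0415  0.087 ] [0.0513 0.071  0.0516 0.0685] -6.806223442989435
L low edge [array([0.5673, 0.0894]), array([0.6144, 0.0807])]
base [ 0.5325 -0.0734  0.004 ] -7.995951987926858
base [ 0.5314 -0.0718  0.008 ] -7.995951987926858
{'clock': 5.0, 'joints': array([-9.57710448e+00, -1.56555113e+01,  1.10023120e+02, -1.31369450e-03,
        8.58326205e+01, -9.58122573e+00]), 'qd': array([ 1.87993429e-02,  4.43679548e-01,  3.16965967e-01,  5.93439132e-02,
        9.73037703e-02, -3.82971950e-04]), 'joint_torque': array([ 6.67122571e-03, -3.72193837e+01, -5.16480374e+01,  6.87797531e-02,
        5.97104256e-03,  4.52676904e-04]), 'ee_pos': array([ 0.44847833, -0.02375518,  0.19248679]), 'orientation': array([-1.79802346e+02, -3.20356328e-02,  9.00041637e+01]), 'force': array([-0.13051287,  0.27271947, -2.91749479]), 'torque': array([-0.08662302,  0.06837565,  0.02103944]), 'grasp_force': 24.907745516393334, 'width': 0.31892499898256327}
```

Request:
send_rows([
  [30,32,0,0,0,1.5,255],
  [60,63,0,0,0,3,255],
  [90,95,0,0,0,4.5,255],
  [120,126,0,0,0,6,255],
  [138,144,0,0,0,7,255],
  [145.6,151.8,0,0,0,7.5,255],
  [145.6,151.8,20,0,0,7.5,255],
  [145.6,151.8,40,0,0,7.5,255],
  [145.6,151.8,52,0,0,7.5,255],
  [145.6,151.8,52,0,0,7.5,255],
  [145.6,151.8,52,0,0,7.5,255],
  [145.6,151.8,52,0,0,7.5,255],
])

```text
clock: 6.2
ee_pos: [0.6022, 0.1214, 0.144]
orientation: [179.9, -0.0, 82.5]
force: [-0.2, 0.2, -2.3]
width: 0.314
grasp_force: 24.9
```

Run:
```python
from fit import *
p,r,s=pose(); print(p,s["orientation"],s["force"]); c=cam("wrist"); np.save("w3.npy",np.array(c[3])); im=env.read_camera("wrist")[:,:,::-1]; cv2.imwrite("pics/w3.png",im)
o=cv2.convertScaleAbs(im,alpha=1.6)
P=lambda q:np.array([w2p(c,t) for t in q]).astype(np.float32)
for q in model(p[0],p[1],s["orientation"][2]-90,p[2]-.043): cv2.polylines(o,[cv2.convexHull(P(q)).astype(np.int32)],True,(0,255,0),1)
rz=R.from_euler("z",-7.5,degrees=True)
for z,col in((.070,(0,0,255)),(.087,(255,0,0))):
  for cy in(.085,-.085):
    q=rz.apply(np.array([(a*.025,cy+b*.037,z) for a,b in((1,1),(1,-1),(-1,-1),(-1,1))]))+[.5907,.0375,0]; cv2.polylines(o,[P(q).astype(np.int32)],True,col,1)
q=rz.apply(np.array([(a*.045,b*.118,.006) for a,b in((1,1),(1,-1),(-1,-1),(-1,1))]))+[.5907,.0375,0]; cv2.polylines(o,[P(q).astype(np.int32)],True,(0,200,200),1)
x=o[0:330,160:500]; cv2.imwrite("pics/w3b.png",cv2.resize(x,None,fx=1.8,fy=1.8,interpolation=cv2.INTER_CUBIC))
```

```text
[0.60222311 0.12141411 0.14398372] [ 1.79896700e+02 -2.14077493e-02  8.24836117e+01] [-0.19359408  0.15326466 -2.3352991 ]
```

View pics/w3b.png

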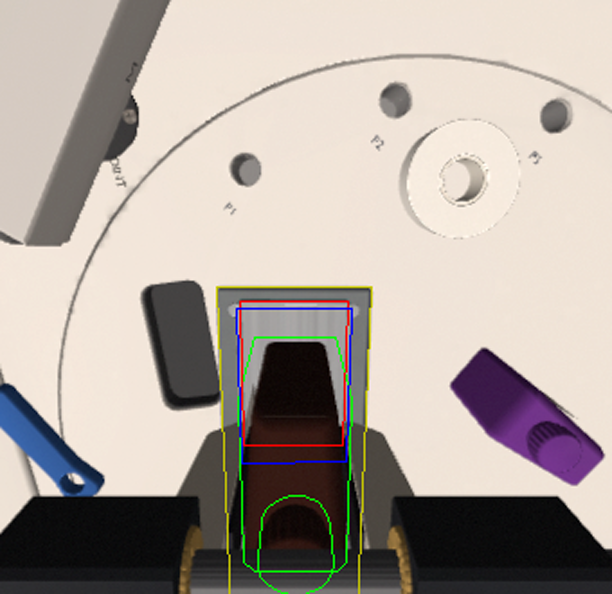

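The balance overlay agrees: base corners at (218,288) and (372,288) lie on the model, and the held bottle is centred over the left pan. Lowering slowly.

Request:
send_rows([
  [0,0,4,0,0,0,255],
  [0,0,9,0,0,0,255],
  [0,0,13,0,0,0,255],
  [0,0,16,0,0,0,255],
  [0,0,18,0,0,0,255],
  [0,0,20,0,0,0,255],
  [0,0,22,0,0,0,255],
  [0,0,24,0,0,0,255],
  [0,0,26,0,0,0,255],
  [0,0,28,0,0,0,255],
  [0,0,29.5,0,0,0,255],
  [0,0,31,0,0,0,255],
  [0,0,31,0,0,0,255],
  [0,0,31,0,0,0,255],
])

```text
clock: 7.65
ee_pos: [0.6015, 0.1216, 0.1116]
orientation: [-180.0, 0.0, 82.5]
force: [-0.1, -0.3, -2.7]
width: 0.316
grasp_force: 24.9
```

Request:
send_rows([
  [0,0,0.7,0,0,0,255],
  [0,0,1.4,0,0,0,255],
  [0,0,1.9,0,0,0,255],
  [0,0,2.4,0,0,0,255],
  [0,0,2.4,0,0,0,255],
  [0,0,2.4,0,0,0,255],
])

```text
clock: 8.25
ee_pos: [0.6015, 0.1216, 0.1092]
orientation: [-180.0, -0.0, 82.5]
force: [0.1, 0.7, -2.4]
width: 0.315
grasp_force: 24.9
```

Request:
send_rows([
  [0,0,0.5,0,0,0,255],
  [0,0,0.5,0,0,0,255],
  [0,0,0.9,0,0,0,255],
  [0,0,0.9,0,0,0,255],
  [0,0,0.9,0,0,0,255],
])

```text
clock: 8.75
ee_pos: [0.6018, 0.1216, 0.1089]
orientation: [180.0, -0.0, 82.5]
force: [-2.4, 0.1, 4.1]
width: 0.322
grasp_force: 24.9
```

Request:
send_rows([
  [0,0,-0.4,0,0,0,255],
  [0,0,-0.4,0,0,0,130],
  [0,0,-0.4,0,0,0,60],
  [0,0,-0.4,0,0,0,0],
  [0,0,-0.4,0,0,0,0],
  [0,0,-0.4,0,0,0,0],
  [0,0,-0.4,0,0,0,0],
  [0,0,-10,0,0,0,0],
  [0,0,-40,0,0,0,0],
  [0,0,-80,0,0,0,0],
  [0,0,-110,0,0,0,0],
  [0,0,-110,0,0,0,0],
])

```text
clock: 9.95
ee_pos: [0.6047, 0.122, 0.2258]
orientation: [179.4, -0.1, 82.5]
force: [0.1, 0.4, 0.4]
width: 1.0
grasp_force: 0.0
```

Request:
send_rows([
  [-47,-13,0,0,0,-1.2,0],
  [-94,-26,0,0,0,-2.4,0],
  [-141,-39,0,0,0,-3.6,0],
  [-188,-52,0,0,0,-4.9,0],
  [-235,-65,0,0,0,-6.1,0],
  [-282,-78,0,0,0,-7.3,0],
  [-327,-90.5,10,0,0,-8.5,0],
  [-365.1,-101,35,0,0,-9.5,0],
  [-365.1,-101,69,0,0,-9.5,0],
  [-365.1,-101,69,0,0,-9.5,0],
  [-365.1,-101,69,0,0,-9.5,0],
  [-365.1,-101,69,0,0,-9.5,0],
])

```text
clock: 11.15
ee_pos: [0.455, -0.227, 0.1513]
orientation: [179.9, 0.1, 92.1]
force: [0.8, -0.3, 0.7]
width: 1.001
grasp_force: 0.0
```

Run:
```python
from fit import *
p,r,s=pose(); print(p,s["orientation"],s["force"]); c=cam("wrist"); np.save("w4.npy",np.array(c[3])); im=env.read_camera("wrist")[:,:,::-1]; cv2.imwrite("pics/w4.png",im)
px=w2p(c,(.454,-.227,.05)); u,v=px.astype(int); roi=(u-50,v-75,u+50,v+70); m=dark(im,roi); print(u,v,m.sum())
b=min((fit([(c,roi,m)],(.454,-.227,y)) for y in(-8,-2,4,10)),key=lambda q:q[1]); print(b)
K=4; o=cv2.convertScaleAbs(im,alpha=1.8)[0:320,130:630]; 
for q in model(*b[0]): cv2.polylines(o,[cv2.convexHull(np.array([w2p(c,t)-[130,0] for t in q]).astype(np.float32)).astype(np.int32)],True,(0,255,0),1)
cv2.imwrite("pics/w4b.png",cv2.resize(o,None,fx=1.6,fy=1.6,interpolation=cv2.INTER_CUBIC))
```

```text
[ 0.45500151 -0.22695447  0.1512989 ] [1.79886679e+02 6.55261884e-02 9.20704289e+01] [ 0.83497059 -0.31386172  0.6756622 ]
322 200 2277.0
(array([ 0.45193058, -0.22697781,  7.19933812]), np.float64(0.17742299379128024))
```

View pics/w4b.png

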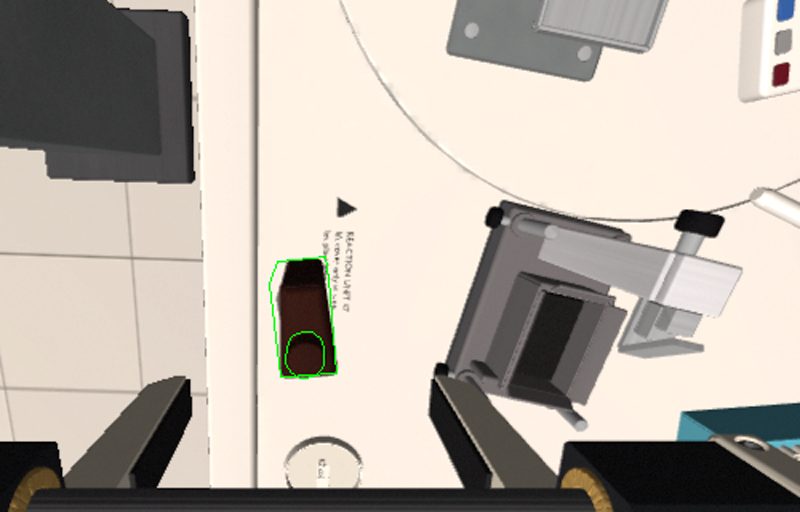

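The view shows bottle_2 at crop (307,320), yaw about +6°, cap at the -y end. The petri dish is clear at (325,468). The bay's pocket is at (565,345), and its post and bolt are at (640,300) on the +y side.

Request:
send_rows([
  [0,-1.8,40,0,0,-2,0],
  [0,-1.8,75,0,0,-4,0],
  [0,-1.8,100,0,0,-4,0],
  [0,-1.8,106.7,0,0,-4,0],
  [0,-1.8,106.7,0,0,-4,0],
  [0,-1.8,106.7,0,0,-4,100],
  [0,-1.8,106.7,0,0,-4,180],
  [0,-1.8,106.7,0,0,-4,255],
  [0,-1.8,106.7,0,0,-4,255],
  [0,-1.8,106.7,0,0,-4,255],
  [0,-1.8,106.7,0,0,-4,255],
  [0,-1.8,106.7,0,0,-4,255],
  [0,-1.8,106.7,0,0,-4,255],
  [0,-1.8,106.7,0,0,-4,255],
], squeeze=25)

```text
clock: 12.6
ee_pos: [0.4519, -0.2272, 0.0425]
orientation: [-180.0, -0.0, 96.0]
force: [-0.4, 0.2, -0.2]
width: 0.32
grasp_force: 24.9
```

Run:
```python
from h import *
c=(*cam("wrist")[:3],np.load("w4.npy")); g=lambda x,y,z:p2w(c,130+x/1.6,y/1.6,z)
for z in(.003,.010): print('base',z,[g(x,y,z)[:2].round(4) for x,y in((500,205),(447,370))])
# cradle top inner/outer wall edges (dark pocket mouth corners)
for z in(.057,.071,.085): print('mouth',z,[g(x,y,z)[:2].round(4) for x,y in((540,275),(627,305),(585,405),(500,382))])
print(pose()[0],pose()[2]["width"],pose()[2]["grasp_force"])
```

```text
base 0.003 [array([ 0.5773, -0.1583]), array([ 0.557 , -0.2762])]
base 0.01 [array([ 0.5745, -0.158 ]), array([ 0.5546, -0.2733])]
mouth 0.057 [array([ 0.5845, -0.1932]), array([ 0.6381, -0.209 ]), array([ 0.6273, -0.2737]), array([ 0.5722, -0.2601])]
mouth 0.071 [array([ 0.5774, -0.1905]), array([ 0.6281, -0.2055]), array([ 0.6179, -0.2667]), array([ 0.5658, -0.2538])]
mouth 0.085 [array([ 0.5703, -0.1878]), array([ 0.6181, -0.2019]), array([ 0.6085, -0.2597]), array([ 0.5593, -0.2475])]
[ 0.45192945 -0.22721178  0.04253977] 0.3195729634114495 24.892828236334026
```

Request:
send_rows([
  [0,0,-10,0,0,0,255],
  [0,0,-50,0,0,0,255],
  [0,0,-95,0,0,0,255],
  [0,0,-135,0,0,0,255],
  [20,18,-152,0,0,2,255],
  [53,46,-152,0,0,4.5,255],
  [86,75,-152,0,0,7,255],
  [119,104,-152,0,0,9.5,255],
  [150,131,-152,0,0,12,255],
  [165.9,145.5,-152,0,0,13.5,255],
  [165.9,145.5,-152,0,0,13.5,255],
  [165.9,145.5,-125,0,0,13.5,255],
  [165.9,145.5,-105,0,0,13.5,255],
  [165.9,145.5,-100,0,0,13.5,255],
  [165.9,145.5,-100,0,0,13.5,255],
  [165.9,145.5,-100,0,0,13.5,255],
  [165.9,145.5,-100,0,0,13.5,255],
])

```text
clock: 14.3
ee_pos: [0.5802, -0.0475, 0.1444]
orientation: [179.9, 0.0, 82.5]
force: [0.1, -0.3, -1.6]
width: 0.322
grasp_force: 24.9
```

Run:
```python
from fit import *
p,r,s=pose(); print(p,s["orientation"],s["force"]); c=cam("wrist"); im=env.read_camera("wrist")[:,:,::-1]; cv2.imwrite("pics/w5.png",im); np.save("w5.npy",np.array(c[3]))
o=cv2.convertScaleAbs(im,alpha=1.6)
P=lambda q:np.array([w2p(c,t) for t in q]).astype(np.float32)
for q in model(p[0],p[1],s["orientation"][2]-90,p[2]-.0426): cv2.polylines(o,[cv2.convexHull(P(q)).astype(np.int32)],True,(0,255,0),1)
rz=R.from_euler("z",-7.5,degrees=True)
for cy,z in((.085,.070),(-.085,.087)):
    q=rz.apply(np.array([(a*.025,cy+b*.037,z) for a,b in((1,1),(1,-1),(-1,-1),(-1,1))]))+[.5907,.0375,0]; cv2.polylines(o,[P(q).astype(np.int32)],True,(0,0,255),1)
    for q in (model(.6018,.1218,-7.5,.0665) if cy>0 else []): cv2.polylines(o,[cv2.convexHull(P(q)).astype(np.int32)],True,(255,0,0),1)
x=o[0:330,160:500]; cv2.imwrite("pics/w5b.png",cv2.resize(x,None,fx=1.8,fy=1.8,interpolation=cv2.INTER_CUBIC))
```

```text
[ 0.58019913 -0.04745958  0.14436148] [1.79861423e+02 8.38407292e-03 8.24846318e+01] [ 0.13360728 -0.34186588 -1.64253854]
```

View pics/w5b.png

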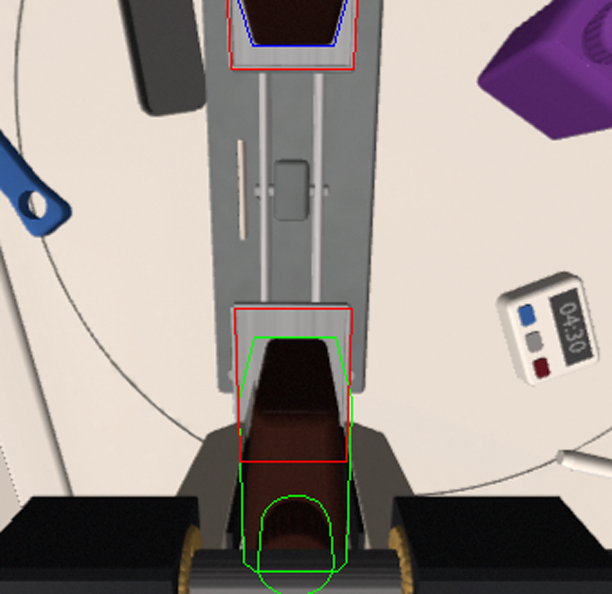

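The view confirms bottle_1 standing centred on the lowered left pan, with its outline matching. The right pan's edge is at row 304, against 308 predicted, so I shift +1 mm along y and lower slowly.

Request:
send_rows([
  [1,0,4,0,0,0,255],
  [1,0,8,0,0,0,255],
  [1,0,11,0,0,0,255],
  [1,0,13.5,0,0,0,255],
  [1,0,15.5,0,0,0,255],
  [1,0,15.5,0,0,0,255],
  [1,0,16,0,0,0,255],
  [1,0,16.5,0,0,0,255],
  [1,0,16.5,0,0,0,255],
  [1,0,16.5,0,0,0,255],
])

```text
clock: 15.35
ee_pos: [0.5795, -0.046, 0.1262]
orientation: [180.0, -0.0, 82.5]
force: [0.0, 0.2, -1.7]
width: 0.322
grasp_force: 24.9
```

Request:
send_rows([
  [0,0,0.5,0,0,0,255],
  [0,0,0.5,0,0,0,255],
  [0,0,0.5,0,0,0,255],
])

```text
clock: 15.65
ee_pos: [0.5796, -0.0461, 0.126]
orientation: [180.0, 0.0, 82.5]
force: [-0.5, 0.1, 1.3]
width: 0.319
grasp_force: 24.9
```

Request:
send_rows([
  [0,0,0.5,0,0,0,255],
  [0,0,0.5,0,0,0,255],
  [0,0,0.5,0,0,0,255],
])

```text
clock: 15.95
ee_pos: [0.5796, -0.0461, 0.1253]
orientation: [180.0, 0.0, 82.5]
force: [-0.7, -0.0, 1.0]
width: 0.319
grasp_force: 24.9
```

Request:
send_rows([
  [0,0,-0.6,0,0,0,255],
  [0,0,-0.6,0,0,0,130],
  [0,0,-0.6,0,0,0,60],
  [0,0,-0.6,0,0,0,0],
  [0,0,-0.6,0,0,0,0],
  [0,0,-0.6,0,0,0,0],
  [0,0,-0.6,0,0,0,0],
  [0,0,-10,0,0,0,0],
  [0,0,-40,0,0,0,0],
  [0,0,-80,0,0,0,0],
  [0,0,-110,0,0,0,0],
  [0,0,-110,0,0,0,0],
  [0,0,-110,0,0,0,0],
  [0,0,-110,0,0,0,0],
])

```text
clock: 17.35
ee_pos: [0.5789, -0.0459, 0.2341]
orientation: [-179.9, -0.0, 82.5]
force: [0.0, 0.5, -0.6]
width: 0.999
grasp_force: 0.0
```

Request:
send_rows([
  [0,0,0,0,0,0,0],
  [0,0,0,0,0,0,0],
  [0,0,0,0,0,0,0],
  [0,0,0,0,0,0,0],
  [0,0,0,0,0,0,0],
  [0,0,0,0,0,0,0],
])

```text
clock: 17.95
ee_pos: [0.5795, -0.046, 0.2351]
orientation: [-180.0, -0.0, 82.5]
force: [0.2, 0.4, 0.1]
width: 1.0
grasp_force: 0.0
```

```bash
cat >> fit.py <<'E'
def brown2(im,roi):
    u0,v0,u1,v1=roi; r=im[v0:v1,u0:u1].astype(int); m=(((r[:,:,2]-r[:,:,0]>=6)&(r.max(2)<90))|(r.max(2)<28)).astype(np.uint8)
    n,l,st,_=cv2.connectedComponentsWithStats(m); return (l==1+np.argmax(st[1:,4])).astype(float)
E
python3 - <<'E'
from fit import *
c=cam("wrist"); np.save("w6.npy",np.array(c[3])); im=env.read_camera("wrist")[:,:,::-1]; cv2.imwrite("pics/w6.png",im)
sc=env.read_camera("scene")[:,:,::-1]; cv2.imwrite("pics/s6.png",sc); tp=env.read_camera("top")[:,:,::-1]; cv2.imwrite("pics/t6.png",tp)
for nm,I,cc in(("wrist",im,c),("scene",sc,cam("scene")),("top",tp,cam("top"))):
  for n,p in(("L b1",(.6018,.1218)),("R b2",(.5796,-.0460))):
    px=np.vstack([np.array([w2p(cc,t) for t in q]) for q in model(*p,-7.5,.075)]); a=np.floor(px.min(0)-8).astype(int); b=np.ceil(px.max(0)+8).astype(int); roi=(max(a[0],0),max(a[1],0),min(b[0],640),min(b[1],400)); m=brown2(I,roi)
    f=[round(np.abs(sil(cc,roi,*p,-7.5,z)-m).sum()/m.sum(),3) for z in(.0665,.075,.0835)]
    ys,xs=np.nonzero(m); mx=lambda z:[k.min() for k in np.nonzero(sil(cc,roi,*p,-7.5,z)>.5)]
    print(nm,n,roi,int(m.sum()),f,'toprow',ys.min()+roi[1],[mx(z)[0]+roi[1] for z in(.0665,.0835)],'botrow',ys.max()+roi[1],[np.nonzero(sil(cc,roi,*p,-7.5,z)>.5)[0].max()+roi[1] for z in(.0665,.0835)])
E
```

```text
wrist L b1 (np.int64(293), 0, np.int64(355), np.int64(57)) 1889 [np.float64(0.089), np.float64(0.093), np.float64(0.145)] toprow 0 [np.int64(0), np.int64(0)] botrow 50 [np.int64(50), np.int64(47)]
wrist R b2 (np.int64(297), np.int64(152), np.int64(351), np.int64(241)) 2266 [np.float64(0.28), np.float64(0.227), np.float64(0.199)] toprow 162 [np.int64(160), np.int64(162)] botrow 235 [np.int64(228), np.int64(236)]
scene L b1 (np.int64(243), np.int64(125), np.int64(285), np.int64(181)) 520 [np.float64(0.386), np.float64(0.516), np.float64(0.741)] toprow 138 [np.int64(137), np.int64(131)] botrow 173 [np.int64(175), np.int64(169)]
scene R b2 (np.int64(286), np.int64(147), np.int64(329), np.int64(206)) 637 [np.float64(0.754), np.float64(0.558), np.float64(0.394)] toprow 153 [np.int64(159), np.int64(153)] botrow 193 [np.int64(200), np.int64(194)]
top L b1 (np.int64(204), np.int64(164), np.int64(251), np.int64(202)) 89 [np.float64(4.409), np.float64(4.724), np.float64(5.087)] toprow 177 [np.int64(174), np.int64(172)] botrow 193 [np.int64(193), np.int64(192)]
top R b2 (np.int64(274), np.int64(173), np.int64(316), np.int64(210)) 32 [np.float64(11.876), np.float64(12.061), np.float64(12.391)] toprow 190 [np.int64(182), np.int64(181)] botrow 200 [np.int64(202), np.int64(201)]
```

The left pan with bottle_1 is down (foot at 66.5 mm in both wrist and scene views) and bottle_2's pan is up, so bottle_1 is the heavier one. Picking it up now.

Request:
send_rows([
  [45,0,0,0,0,0,0],
  [90,0,0,0,0,0,0],
  [130,0,0,0,0,0,0],
  [160,0,0,0,0,0,0],
  [169.1,0,10,0,0,0,0],
  [169.1,0,20,0,0,0,0],
  [169.1,0,60,0,0,0,0],
  [169.1,0,100,0,0,0,0],
  [169.1,0,120,0,0,0,0],
  [169.1,0,126,0,0,0,0],
  [169.1,0,126,0,0,0,0],
  [169.1,0,126,0,0,0,0],
])

```text
clock: 19.3
ee_pos: [0.6025, 0.1209, 0.1106]
orientation: [179.9, -0.0, 82.5]
force: [-0.9, -0.1, 0.6]
width: 1.002
grasp_force: 0.0
```

Request:
send_rows([
  [0,0,0,0,0,0,100],
  [0,0,0,0,0,0,180],
  [0,0,0,0,0,0,255],
  [0,0,0,0,0,0,255],
  [0,0,0,0,0,0,255],
  [0,0,0,0,0,0,255],
  [0,0,0,0,0,0,255],
  [0,0,0,0,0,0,255],
  [0,0,0,0,0,0,255],
], squeeze=25)

```text
clock: 20.2
ee_pos: [0.6016, 0.1216, 0.1091]
orientation: [180.0, 0.0, 82.5]
force: [1.1, -0.2, -0.3]
width: 0.317
grasp_force: 24.9
```

Request:
send_rows([
  [0,0,-1,0,0,0,255],
  [0,0,-2,0,0,0,255],
  [0,0,-3.5,0,0,0,255],
  [0,0,-5,0,0,0,255],
  [0,0,-6.5,0,0,0,255],
  [0,0,-8,0,0,0,255],
  [0,0,-9.5,0,0,0,255],
  [0,0,-11,0,0,0,255],
  [0,0,-12.5,0,0,0,255],
  [0,0,-14,0,0,0,255],
  [0,0,-16,0,0,0,255],
  [0,0,-18,0,0,0,255],
  [0,0,-20,0,0,0,255],
  [0,0,-24,0,0,0,255],
  [0,0,-40,0,0,0,255],
  [0,0,-70,0,0,0,255],
  [0,0,-95,0,0,0,255],
  [0,0,-106,0,0,0,255],
  [0,0,-106,0,0,0,255],
], squeeze=35)

```text
clock: 22.1
ee_pos: [0.6031, 0.1218, 0.2183]
orientation: [179.7, -0.1, 82.5]
force: [-0.4, 1.2, -3.5]
width: 0.316
grasp_force: 34.9
```

```bash
cat > lsd.py <<'E'
from h import *
def lines(img,c,roi,minlen,z):
    u0,v0,u1,v1=roi; g=cv2.cvtColor(img,cv2.COLOR_BGR2GRAY)[v0:v1,u0:u1]; g=cv2.convertScaleAbs(g,alpha=1.5)
    L=cv2.createLineSegmentDetector().detect(g)[0][:,0]; out=[]
    for x1,y1,x2,y2 in L:
        l=np.hypot(x2-x1,y2-y1)
        if l>minlen: 
            a=p2w(c,x1+u0,y1+v0,z);b=p2w(c,x2+u0,y2+v0,z); th=np.degrees(np.arctan2(*(b-a)[1::-1]))%180
            n=np.array([y2-y1,x1-x2])/l; s=lambda k:int(g[tuple(np.clip(np.round(np.array([(y1+y2)/2,(x1+x2)/2])+k*n[::-1]).astype(int),0,np.array(g.shape)-1))])
            out.append(([round(float(t),1) for t in(x1+u0,y1+v0,x2+u0,y2+v0)],round(float(l)),round(float(th)),(s(3),s(-3))))
    return sorted(out,key=lambda t:(t[2],t[0]))
E
python3 - <<'E'
from lsd import *
c=(*cam("wrist")[:3],np.load("w4.npy"))
for o in lines(cv2.imread("pics/w4.png"),c,(395,115,605,275),16,.07): print(*o)
E
```

```text
[603.1, 272.1, 575.6, 271.3] 27 0 (144, 44)
[496.9, 135.5, 551.9, 135.3] 55 2 (204, 123)
[549.4, 138.1, 501.9, 138.4] 47 2 (204, 204)
[558.0, 215.3, 534.3, 216.6] 24 5 (132, 106)
[555.7, 256.5, 603.3, 253.0] 48 7 (204, 44)
[567.0, 219.3, 531.8, 223.6] 35 10 (204, 134)
[519.3, 215.2, 548.0, 210.9] 29 11 (117, 106)
[573.4, 130.3, 596.8, 124.0] 24 18 (204, 201)
[599.4, 125.7, 579.4, 131.9] 21 20 (201, 201)
[556.1, 161.5, 543.3, 187.6] 29 78 (198, 135)
[407.7, 225.5, 435.7, 144.0] 86 79 (204, 60)
[432.6, 224.2, 453.8, 167.9] 60 79 (98, 69)
[441.9, 151.4, 414.0, 230.5] 84 79 (99, 58)
[446.5, 242.2, 470.0, 182.9] 64 79 (98, 26)
[465.5, 180.6, 443.1, 238.1] 62 79 (99, 69)
[494.4, 188.8, 473.7, 237.7] 53 79 (70, 26)
[507.4, 191.5, 484.7, 242.7] 56 79 (93, 70)
[515.9, 214.5, 528.8, 185.4] 32 79 (152, 132)
[521.0, 195.3, 495.5, 252.5] 63 79 (204, 96)
[526.4, 204.7, 533.8, 188.4] 18 79 (108, 108)
[539.1, 185.5, 551.0, 160.2] 28 79 (174, 144)
[548.1, 157.4, 535.4, 184.9] 30 79 (194, 140)
[531.5, 186.7, 519.6, 213.2] 29 80 (122, 148)
[594.6, 168.2, 580.4, 196.8] 32 80 (204, 190)
[541.1, 192.8, 53
[... 753 characters left out ...]
, 75)
[591.7, 168.6, 559.2, 160.1] 34 168 (189, 202)
[445.4, 123.9, 476.6, 131.7] 32 169 (201, 51)
[469.0, 180.8, 505.6, 189.5] 38 169 (87, 24)
[485.5, 256.2, 435.4, 245.6] 51 169 (204, 39)
[516.9, 145.7, 461.8, 132.3] 57 169 (94, 63)
[565.7, 159.1, 593.1, 165.9] 28 169 (204, 162)
[502.1, 147.2, 477.0, 141.5] 26 170 (141, 98)
[523.4, 151.8, 503.0, 147.3] 21 170 (140, 80)
[540.2, 188.8, 568.0, 195.0] 28 170 (194, 150)
[545.7, 157.7, 523.0, 152.4] 23 170 (138, 196)
[525.7, 150.5, 549.4, 155.5] 24 171 (204, 140)
[547.9, 210.5, 569.1, 214.6] 22 171 (165, 112)
[575.9, 148.1, 552.2, 143.0] 24 171 (154, 20)
[532.8, 221.5, 515.7, 220.0] 17 177 (204, 110)
[556.8, 130.4, 576.8, 131.9] 20 178 (204, 16)
```

Request:
send_rows([
  [0,0,-20,0,0,0,255],
  [-30,3,-34.5,0,0,0,255],
  [-75,7,-34.5,0,0,0.5,255],
  [-120,12,-34.5,0,0,1,255],
  [-165,16,-34.5,0,0,1.5,255],
  [-210,20,-34.5,0,0,2,255],
  [-255,25,-34.5,0,0,2.5,255],
  [-300,29,-34.5,0,0,3,255],
  [-345,33.5,-34.5,0,0,3.5,255],
  [-380,37,-34.5,0,0,3.5,255],
  [-398,39,-34.5,0,0,3.5,255],
  [-405,39.4,-34.5,0,0,3.5,255],
  [-405,39.4,-34.5,0,0,3.5,255],
  [-405,39.4,-34.5,0,0,3.5,255],
  [-405,39.4,-34.5,0,0,3.5,255],
  [-405,39.4,-34.5,0,0,3.5,255],
])

```text
clock: 23.7
ee_pos: [0.5882, -0.2837, 0.2499]
orientation: [180.0, -0.0, 79.1]
force: [0.2, -0.8, -2.9]
width: 0.316
grasp_force: 34.9
```

Run:
```python
from lsd import *
p,r,s=pose(); print(p,s["orientation"],s["force"]); c=cam("wrist"); im=env.read_camera("wrist")[:,:,::-1].copy(); cv2.imwrite("pics/w7.png",im); np.save("w7.npy",np.array(c[3]))
print(c[3][:3,3].round(4)); px=w2p(c,(.60,-.229,.07)).astype(int); print(px); roi=(px[0]-85,max(0,px[1]-100),px[0]+85,px[1]+75)
for o in lines(im,c,roi,12,.07): print(*o)
```

```text
[ 0.58819485 -0.2837364   0.24989748] [ 1.79980110e+02 -4.24726077e-03  7.91011255e+01] [ 0.22811336 -0.80834898 -2.90331643]
[ 0.604  -0.2008  0.4172]
[325 133]
[349.1, 72.3, 370.9, 67.6] 22 1 (220, 232)
[392.1, 63.1, 365.5, 72.1] 28 7 (220, 214)
[370.5, 68.4, 408.7, 52.4] 41 10 (222, 201)
[408.5, 54.4, 392.6, 62.6] 18 15 (220, 220)
[304.0, 206.6, 307.3, 191.2] 16 66 (220, 9)
[324.0, 98.6, 323.0, 124.9] 26 77 (128, 96)
[314.0, 112.4, 313.9, 156.1] 44 78 (44, 58)
[315.8, 73.6, 315.4, 96.1] 23 78 (212, 106)
[316.8, 157.4, 316.9, 116.1] 41 78 (62, 28)
[298.0, 163.7, 296.4, 84.9] 79 79 (222, 106)
[308.7, 161.1, 307.9, 112.4] 49 79 (106, 58)
[355.2, 159.9, 358.1, 88.6] 71 79 (105, 200)
[361.4, 77.3, 357.6, 174.9] 98 79 (222, 100)
[341.8, 113.6, 341.7, 162.4] 49 80 (93, 26)
[344.6, 94.9, 344.4, 72.4] 23 81 (208, 100)
[351.9, 124.9, 351.9, 142.4] 18 81 (105, 99)
[337.8, 124.9, 336.7, 98.6] 26 82 (132, 86)
[339.8, 191.0, 342.9, 206.4] 16 91 (222, 8)
[240.3, 45.4, 262.0, 58.4] 25 140 (222, 166)
[262.8, 61.7, 240.3, 49.2] 26 141 (220, 212)
[283.2, 69.6, 264.0, 62.0] 21 149 (222, 231)
[262.9, 59.1, 286.7, 67.8] 25 150 (222, 200)
[298.1, 72.6, 284.4, 69.6] 14 158 (222, 220)
[301.4, 72.8, 314.2, 74.8] 13 161 (222, 74)
[325.6, 50.2, 338.1, 50.7] 13 167 (220, 21)
[340.6, 162.4, 315.6, 162.4] 25 169 (42, 34)
[341.9, 71.8, 318.1, 71.8] 24 169 (213, 165)
[345.6, 167.4, 310.6, 167.4] 35 169 (106, 42)
[348.1, 174.1, 315.6, 174.1] 33 169 (220, 106)
[308.1, 189.4, 336.9, 189.0] 29 170 (222, 8)
[323.1, 126.4, 335.6, 126.2] 13 170 (141, 27)
[346.9, 75.4, 359.4, 75.3] 12 170 (192, 87)
[311.9, 77.6, 298.1, 78.1] 14 171 (108, 156)
[316.8, 97.2, 329.3, 95.4] 13 177 (208, 141)
```

Run:
```python
from lsd import *
k=cam("wrist")[:3]; c4=(*k,np.load("w4.npy")); c7=(*k,np.load("w7.npy"))
for yaw in(-10.5,-11):
  r=R.from_euler("z",-yaw,degrees=True); O=np.array([.60,-.229,0]); B=lambda c,l,z:[(r.apply(p2w(c,l[i],l[i+1],z)-O)[:2]*1000).round(1).tolist() for i in(0,2)]
  print("yaw",yaw)
  for z in(.004,.008): print(z,"base w7 L",B(c7,(298,163.7,296.4,84.9),z),"R",B(c7,(361.4,77.3,357.6,174.9),z),"-y",B(c7,(348,174.1,315,174.1),z),"w4 A",B(c4,(407.7,225.5,435.7,144),z),"w4B",B(c4,(414,230.5,441.9,151.4),z))
  for z in(.055,.06,.065,.07,.075,.08,.085): print(z,"w7L",B(c7,(308.7,161.1,307.9,112.4),z),"w7R",B(c7,(351.9,142.4,351.9,124.9),z),"-y",B(c7,(345.6,167.4,310.6,167.4),z),"| w4E",B(c4,(446.5,242.2,470,182.9),z),"G",B(c4,(484.7,242.7,507.4,191.5),z),"H",B(c4,(495.5,252.5,521,195.3),z),"+y",B(c4,(469,180.8,505.6,189.5),z))
```

```text
yaw -10.5
0.004 base w7 L [[-38.5, -46.7], [-37.1, 57.8]] R [[48.0, 66.5], [46.6, -63.6]] -y [[32.8, -62.3], [-14.6, -62.0]] w4 A [[-38.2, -47.4], [-37.2, 48.2]] w4B [[-29.2, -51.9], [-28.1, 42.2]]
0.008 base w7 L [[-38.1, -46.0], [-36.8, 57.5]] R [[47.6, 66.1], [46.1, -62.7]] -y [[32.4, -61.4], [-14.5, -61.1]] w4 A [[-39.8, -46.1], [-38.8, 48.3]] w4B [[-30.8, -50.5], [-29.8, 42.4]]
0.055 w7L [[-20.5, -34.3], [-20.1, 23.7]] w7R [[32.7, -11.7], [32.2, 9.0]] -y [[25.4, -42.5], [-18.3, -42.2]] | w4E [[-15.5, -39.0], [-14.7, 22.8]] G [[21.5, -31.4], [22.4, 22.6]] H [[36.1, -39.1], [36.4, 21.9]] +y [[-16.3, 24.5], [20.0, 24.1]]
0.06 w7L [[-20.2, -33.4], [-19.9, 23.8]] w7R [[32.2, -11.2], [31.8, 9.2]] -y [[25.1, -41.6], [-18.1, -41.2]] | w4E [[-18.3, -37.2], [-17.5, 23.5]] G [[18.0, -29.7], [18.9, 23.3]] H [[32.3, -37.3], [32.6, 22.6]] +y [[-19.0, 25.2], [16.6, 24.7]]
0.065 w7L [[-20.0, -32.5], [-19.6, 23.9]] w7R [[31.7, -10.6], [31.3, 9.5]] -y [[24.7, -40.6], [-17.8, -40.3]] | w4E [[-21.0, -35.3], [-20.2, 24.2]] G [[14.6, -28.0], [15.5, 24.0]] H [[28.6, -35.4], [28.9, 23.3]] +y [[-21.8, 2
[... 2375 characters left out ...]
, [-19.3, 23.8]] w7R [[30.9, -9.2], [30.3, 10.3]] -y [[24.3, -38.4], [-17.0, -38.5]] | w4E [[-26.3, -31.9], [-26.0, 25.3]] G [[7.8, -24.5], [8.3, 25.4]] H [[21.4, -31.6], [21.1, 24.9]] +y [[-27.5, 26.8], [6.0, 26.7]]
0.08 w7L [[-18.9, -30.1], [-19.0, 23.9]] w7R [[30.4, -8.7], [29.8, 10.6]] -y [[23.9, -37.4], [-16.8, -37.5]] | w4E [[-29.1, -30.1], [-28.8, 25.9]] G [[4.4, -22.8], [4.8, 26.0]] H [[17.6, -29.7], [17.4, 25.5]] +y [[-30.3, 27.4], [2.6, 27.3]]
0.085 w7L [[-18.7, -29.2], [-18.8, 24.0]] w7R [[29.9, -8.1], [29.4, 10.9]] -y [[23.6, -36.4], [-16.6, -36.5]] | w4E [[-31.9, -28.2], [-31.6, 26.6]] G [[0.9, -21.2], [1.3, 26.7]] H [[13.8, -27.9], [13.6, 26.2]] +y [[-33.1, 28.1], [-0.9, 27.9]]
```

Run:
```python
from lsd import *
k=cam("wrist")[:3]; c7=(*k,np.load("w7.npy")); c4=(*k,np.load("w4.npy"))
r=R.from_euler("z",10.9,degrees=True); O=np.array([.60,-.229,0]); B=lambda u,v,z,c=c7:(r.apply(p2w(c,u,v,z)-O)[:2]*1000).round(1).tolist()
for h in(.0105,.0135,.0165):
  print(h,"bolt tip y, x L/R",B(329.3,126.3,h+.095),B(323,124.9,h+.095),B(337.8,124.9,h+.095),"post top y lo/hi, xL,xR",B(330,96,h+.117)[1],B(330,71.8,h+.117)[1],B(315.6,85,h+.117)[0],B(344.5,85,h+.117)[0])
  print("  bolt tip w4",B(531.8,223.6,h+.095,c4),B(567,219.3,h+.095,c4),"rims -y",B(329,167.4,h+.049)[1],"+y w4",B(487,185.1,h+.049,c4)[1],"post top w4",[B(*q,h+.117,c4) for q in((591.7,168.6),(580.4,196.8),(555.7,160))])
for z in(.02,.03,.04,.0535): print(z,"floor L,R,-y",B(316.8,137,z)[0],B(341.75,137,z)[0],B(328,162.4,z)[1],"wall/flare L",B(314,137,z)[0])
```

```text
0.0105 bolt tip y, x L/R [4.2, 10.5] [-2.3, 11.9] [12.9, 11.9] post top y lo/hi, xL,xR 39.2 60.0 -9.0 17.6
  bolt tip w4 [16.2, 9.3] [41.3, 18.8] rims -y -41.5 +y w4 24.8 post top w4 [[19.6, 59.3], [21.6, 39.8], [-6.2, 59.3]]
0.0135 bolt tip y, x L/R [4.1, 10.7] [-2.3, 12.1] [12.8, 12.1] post top y lo/hi, xL,xR 39.1 59.7 -8.9 17.4
  bolt tip w4 [13.6, 10.0] [38.5, 19.3] rims -y -40.9 +y w4 25.2 post top w4 [[16.7, 59.3], [18.7, 40.1], [-8.7, 59.2]]
0.0165 bolt tip y, x L/R [4.1, 10.8] [-2.3, 12.2] [12.7, 12.2] post top y lo/hi, xL,xR 39.0 59.4 -8.9 17.2
  bolt tip w4 [11.1, 10.7] [35.6, 19.8] rims -y -40.3 +y w4 25.6 post top w4 [[13.9, 59.3], [15.8, 40.4], [-11.1, 59.2]]
0.02 floor L,R,-y -10.8 22.3 -42.3 wall/flare L -14.5
0.03 floor L,R,-y -10.6 21.7 -40.5 wall/flare L -14.2
0.04 floor L,R,-y -10.3 21.2 -38.7 wall/flare L -13.9
0.0535 floor L,R,-y -10.0 20.3 -36.3 wall/flare L -13.4
```

Bay: pocket axis ≈ (0.6036, −0.2364), yaw ≈ −10.9°. The post, bolt, rim and base all agree within about 1.5 mm. The rim is at ≈62.5 mm, so the cradle underside is ≈13.5 mm up and the home foot ≈30.5 mm. Moving above and lowering to just over the bolt.

Request:
send_rows([
  [20,2.4,0,0,0,-0.1,255],
  [40,4.7,0,0,0,-0.1,255],
  [50.7,6,0,0,0,-0.1,255],
  [50.7,6,15,0,0,-0.1,255],
  [50.7,6,35,0,0,-0.1,255],
  [50.7,6,52,0,0,-0.1,255],
  [50.7,6,60,0,0,-0.1,255],
  [50.7,6,60,0,0,-0.1,255],
  [50.7,6,60,0,0,-0.1,255],
  [50.7,6,60,0,0,-0.1,255],
  [50.7,6,60,0,0,-0.1,255],
], squeeze=45)

```text
clock: 24.85
ee_pos: [0.6039, -0.2368, 0.1909]
orientation: [179.9, 0.0, 79.1]
force: [-0.7, -0.2, -2.1]
width: 0.314
grasp_force: 44.8
```

Run:
```python
from lsd import *
p,r,s=pose(); print(p,s["orientation"],s["force"],s["torque"]); c=cam("wrist"); im=env.read_camera("wrist")[:,:,::-1].copy(); cv2.imwrite("pics/w8.png",im); np.save("w8.npy",np.array(c[3]))
q=R.from_euler("z",10.9,degrees=True); O=np.array([.6036,-.2364,0])
B=lambda u,v,z:(q.apply(p2w(c,u,v,z)-O)[:2]*1000).round(1).tolist()
a=w2p(c,O+[0,0,.13]).astype(int); print(a)
for l in lines(im,c,(260,0,390,230),14,.1305): 
    if 75<l[2]<83 or 165<l[2]<173: print(*l,B(*l[0][:2],.1305),B(*l[0][2:],.1305))
```

```text
[ 0.60391295 -0.23681432  0.19091583] [1.79889263e+02 3.19738838e-02 7.90993158e+01] [-0.7467529  -0.21478848 -2.14820264] [-0.0637448   0.06154982  0.01479528]
[323 214]
[315.3, 161.8, 314.4, 186.9] 25 76 (144, 22) [-6.4, 44.0] [-7.3, 23.7]
[337.8, 163.1, 336.8, 188.2] 25 78 (74, 24) [11.2, 42.9] [10.7, 22.6]
[342.1, 164.4, 341.1, 188.1] 24 78 (92, 84) [14.6, 41.9] [14.2, 22.7]
[289.9, 211.9, 287.1, 129.4] 83 79 (208, 98) [-27.6, 2.4] [-27.5, 68.7]
[300.2, 200.7, 299.1, 161.8] 39 79 (100, 54) [-18.9, 12.1] [-19.0, 44.0]
[306.7, 163.1, 307.0, 189.4] 26 79 (46, 54) [-13.1, 42.9] [-13.2, 21.6]
[309.9, 186.9, 309.5, 163.1] 24 79 (56, 26) [-10.9, 23.7] [-10.9, 42.9]
[353.9, 209.4, 356.3, 135.6] 74 79 (98, 184) [25.0, 4.6] [25.0, 64.0]
[360.0, 118.1, 356.2, 219.4] 101 79 (207, 98) [27.4, 76.9] [27.2, -4.2]
[305.1, 133.1, 306.0, 158.1] 25 80 (194, 100) [-13.9, 65.9] [-13.6, 46.9]
[339.9, 158.1, 340.0, 133.1] 25 80 (192, 96) [12.8, 46.9] [12.6, 65.9]
[349.4, 186.9, 349.4, 204.4] 18 81 (96, 92) [20.8, 23.7] [21.2, 8.9]
[284.1, 29.4, 281.7, 0.5] 29 82 (153, 108) [-27.0, 135.8] [-27.9, 153.0]
[306.8, 38.1, 304.6, 0.6] 38 82 (110, 184) [-11.5, 130.4] [-12.6, 152.9]
[307.6, 0.6, 309.9, 39.4] 39 82 (206, 99) [-10.5, 152.9] [-9.3, 129.6]
[356.8, 120.1, 319.2, 117.8] 38 166 (98, 64) [25.0, 75.4] [-3.1, 77.1]
[333.2, 132.9, 305.6, 131.7] 28 167 (192, 147) [7.4, 66.0] [-13.5, 66.9]
[289.4, 114.6, 311.9, 115.1] 23 168 (201, 48) [-25.3, 79.4] [-8.6, 79.0]
[315.6, 106.1, 331.9, 106.0] 16 169 (208, 21) [-5.8, 85.4] [6.3, 85.5]
[301.9, 160.0, 341.9, 159.6] 40 170 (192, 147) [-16.8, 45.4] [14.4, 45.7]
[311.9, 188.3, 334.4, 188.1] 23 170 (134, 8) [-9.3, 22.5] [8.8, 22.7]
[315.7, 119.2, 290.6, 119.9] 25 170 (98, 46) [-5.8, 76.1] [-24.6, 75.6]
[308.1, 42.0, 260.5, 44.9] 48 172 (207, 106) [-10.6, 128.0] [-43.9, 126.2]
```

The post top reads y 45.5–66.4 mm (45–67 expected) and x centre −0.5 mm. I shift −0.4 mm and lower past the bolt slowly.

Request:
send_rows([
  [0,-0.4,4,0,0,0,255],
  [0,-0.4,8,0,0,0,255],
  [0,-0.4,11,0,0,0,255],
  [0,-0.4,14,0,0,0,255],
  [0,-0.4,17,0,0,0,255],
  [0,-0.4,20,0,0,0,255],
  [0,-0.4,23,0,0,0,255],
  [0,-0.4,26,0,0,0,255],
  [0,-0.4,29,0,0,0,255],
  [0,-0.4,32,0,0,0,255],
  [0,-0.4,35,0,0,0,255],
  [0,-0.4,35,0,0,0,255],
])

```text
clock: 26.1
ee_pos: [0.6027, -0.2363, 0.154]
orientation: [-180.0, -0.0, 79.1]
force: [-0.1, -0.7, -1.2]
width: 0.315
grasp_force: 44.8
```

Request:
send_rows([
  [0,0,4,0,0,0,255],
  [0,0,8,0,0,0,255],
  [0,0,12,0,0,0,255],
  [0,0,16,0,0,0,255],
  [0,0,20,0,0,0,255],
  [0,0,24,0,0,0,255],
  [0,0,28,0,0,0,255],
  [0,0,32,0,0,0,255],
  [0,0,36,0,0,0,255],
  [0,0,40,0,0,0,255],
  [0,0,43,0,0,0,255],
  [0,0,45,0,0,0,255],
  [0,0,45,0,0,0,255],
])

```text
clock: 27.4
ee_pos: [0.6027, -0.2363, 0.1091]
orientation: [-180.0, -0.0, 79.1]
force: [-0.3, -1.2, -2.7]
width: 0.317
grasp_force: 44.8
```

Past the bolt (lateral force about 1 N). Now into the mouth and down to just above the sprung floor, checking side forces.

Request:
send_rows([
  [0,0,2,0,0,0,255],
  [0,0,4,0,0,0,255],
  [0,0,6,0,0,0,255],
  [0,0,8,0,0,0,255],
  [0,0,10,0,0,0,255],
  [0,0,12,0,0,0,255],
  [0,0,14,0,0,0,255],
  [0,0,14,0,0,0,255],
])

```text
clock: 28.2
ee_pos: [0.6028, -0.2363, 0.0952]
orientation: [-180.0, -0.0, 79.1]
force: [-0.5, -1.4, -4.1]
width: 0.313
grasp_force: 44.8
```

Request:
send_rows([
  [0,0,2,0,0,0,255],
  [0,0,4,0,0,0,255],
  [0,0,6,0,0,0,255],
  [0,0,8,0,0,0,255],
  [0,0,8,0,0,0,255],
])

```text
clock: 28.7
ee_pos: [0.6027, -0.2362, 0.0871]
orientation: [-180.0, -0.0, 79.1]
force: [0.6, -2.1, -3.4]
width: 0.312
grasp_force: 44.8
```

Request:
send_rows([
  [0,0,1,0,0,0,255],
  [0,0,2,0,0,0,255],
  [0,0,3,0,0,0,255],
  [0,0,4,0,0,0,255],
  [0,0,5,0,0,0,255],
  [0,0,6,0,0,0,255],
  [0,0,6,0,0,0,255],
])

```text
clock: 29.4
ee_pos: [0.6028, -0.2363, 0.0814]
orientation: [-180.0, -0.0, 79.1]
force: [-0.5, -1.0, -3.6]
width: 0.316
grasp_force: 44.8
```

Request:
send_rows([
  [0,0,1,0,0,0,255],
  [0,0,2,0,0,0,255],
  [0,0,2,0,0,0,255],
])

```text
clock: 29.7
ee_pos: [0.603, -0.2363, 0.0796]
orientation: [180.0, -0.0, 79.1]
force: [-0.5, -1.6, -2.6]
width: 0.314
grasp_force: 44.8
```

Request:
send_rows([
  [0,0,1,0,0,0,255],
  [0,0,1,0,0,0,255],
  [0,0,1,0,0,0,255],
])

```text
clock: 30.0
ee_pos: [0.6031, -0.2363, 0.0789]
orientation: [180.0, 0.0, 79.1]
force: [-0.8, -0.5, 0.8]
width: 0.315
grasp_force: 44.8
```

Request:
send_rows([
  [0,0,1,0,0,0,255],
  [0,0,1,0,0,0,255],
  [0,0,1,0,0,0,255],
])

```text
clock: 30.3
ee_pos: [0.603, -0.2364, 0.0778]
orientation: [180.0, 0.0, 79.1]
force: [-1.0, -0.1, 2.0]
width: 0.314
grasp_force: 44.8
```

Request:
send_rows([
  [0,0,1,0,0,0,255],
  [0,0,1,0,0,0,255],
  [0,0,1,0,0,0,255],
])

```text
clock: 30.6
ee_pos: [0.603, -0.2364, 0.0767]
orientation: [180.0, 0.0, 79.1]
force: [-1.2, -0.6, 1.9]
width: 0.316
grasp_force: 44.8
```

Request:
send_rows([
  [0,0,1,0,0,0,255],
  [0,0,1,0,0,0,255],
  [0,0,1,0,0,0,255],
])

```text
clock: 30.9
ee_pos: [0.603, -0.2364, 0.0757]
orientation: [180.0, 0.0, 79.1]
force: [-2.2, -2.2, 2.4]
width: 0.315
grasp_force: 44.8
```

Request:
send_rows([
  [0,0,1,0,0,0,255],
  [0,0,1,0,0,0,255],
  [0,0,1,0,0,0,255],
])

```text
clock: 31.2
ee_pos: [0.603, -0.2364, 0.0747]
orientation: [180.0, 0.0, 79.1]
force: [-0.9, -0.6, 3.0]
width: 0.316
grasp_force: 44.8
```

Request:
send_rows([
  [0,0,1,0,0,0,255],
  [0,0,1,0,0,0,255],
  [0,0,1,0,0,0,255],
])

```text
clock: 31.5
ee_pos: [0.603, -0.2363, 0.0736]
orientation: [180.0, 0.0, 79.1]
force: [-1.3, -0.3, 2.3]
width: 0.311
grasp_force: 44.8
```

Request:
send_rows([
  [0,0,0.5,0,0,0,255],
  [0,0,0.5,0,0,0,255],
  [0,0,0.5,0,0,0,255],
])

```text
clock: 31.8
ee_pos: [0.603, -0.2363, 0.0732]
orientation: [180.0, -0.0, 79.1]
force: [-0.1, 1.0, 3.9]
width: 0.314
grasp_force: 44.9
```

Request:
send_rows([
  [0,0,0.5,0,0,0,255],
  [0,0,0.5,0,0,0,255],
  [0,0,0.5,0,0,0,255],
])

```text
clock: 32.1
ee_pos: [0.603, -0.2363, 0.0728]
orientation: [180.0, 0.0, 79.1]
force: [-0.4, -0.3, 4.2]
width: 0.315
grasp_force: 44.8
```

Run:
```python
from fit import *
c=cam("wrist"); p,r,s=pose(); im=env.read_camera("wrist")[:,:,::-1].copy(); cv2.imwrite("pics/w9.png",im); np.save("w9.npy",np.array(c[3]))
F=[env.state()["force"].round(1)]; print(p,F,s["torque"].round(2))
a=cv2.imread("pics/w3.png"); 
# compare bottle-in-hand position with that in w3 (same grasp): match shoulder/body patch
roi=(275,255,345,310)
for y0,y1 in((200,240),(235,265),(280,305)):
    t=a[y0:y1,290:345]; m=cv2.matchTemplate(im[y0-20:y1+20,280:355],t,cv2.TM_CCOEFF_NORMED); _,v,_,l=cv2.minMaxLoc(m); print(y0,round(v,2),(l[0]-10,l[1]-20))
```

```text
[ 0.60303312 -0.23633899  0.07282971] [array([-1.3, -0. ,  4.9])] [0.02 0.32 0.  ]
200 0.03 (5, -20)
235 0.83 (-4, 18)
280 0.92 (0, 0)
```

Request:
send_rows([
  [0,0,0.5,0,0,0,255],
  [0,0,0.5,0,0,0,255],
  [0,0,0.5,0,0,0,255],
])

```text
clock: 32.45
ee_pos: [0.603, -0.2364, 0.0723]
orientation: [180.0, 0.0, 79.1]
force: [-1.1, 0.8, 5.7]
width: 0.313
grasp_force: 44.8
```

Request:
send_rows([
  [0,0,0.5,0,0,0,255],
  [0,0,0.5,0,0,0,255],
  [0,0,0.5,0,0,0,255],
])

```text
clock: 32.75
ee_pos: [0.603, -0.2364, 0.0719]
orientation: [180.0, 0.0, 79.1]
force: [-1.4, 0.5, 6.0]
width: 0.314
grasp_force: 44.8
```

Run:
```python
from lsd import *
q=R.from_euler("z",10.9,degrees=True); O=np.array([.6036,-.2364,0]); k=cam("wrist")[:3]
def rep(n,P):
    c=(*k,P); im=cv2.imread(f"pics/{n}.png")
    B=lambda u,v,z:(q.apply(p2w(c,u,v,z)-O)[:2]*1000).round(1).tolist()
    a=w2p(c,O+q.inv().apply([-.035,.10,.12])); b=w2p(c,O+q.inv().apply([.035,.0,.12])); roi=(int(a[0]),max(0,int(a[1])),int(b[0]),int(b[1])); print(n,roi)
    for l in lines(im,c,roi,9,.122):
        if l[2]>155 or l[2]<3: print(*l,B(*l[0][:2],.122),B(*l[0][2:],.122))
rep("w8",np.load("w8.npy")); rep("w9",np.load("w9.npy"))
c=cam("wrist"); im=env.read_camera("wrist")[:,:,::-1].copy(); cv2.imwrite("pics/w10.png",im); rep("w10",np.array(c[3])); print(env.state()["force"])
```

```text
w8 (277, 86, 364, 210)
[277.5, 107.0, 289.9, 109.9] 13 156 (208, 208) [-35.2, 84.8] [-25.8, 82.7]
[296.2, 113.6, 277.5, 109.8] 19 158 (208, 201) [-21.0, 80.0] [-35.3, 82.8]
[357.6, 120.4, 320.0, 117.8] 38 165 (98, 64) [26.6, 74.9] [-2.6, 76.8]
[288.9, 114.6, 311.4, 115.0] 23 168 (196, 48) [-26.7, 79.2] [-9.3, 78.9]
[317.6, 175.2, 328.9, 175.5] 11 168 (152, 114) [-4.8, 31.4] [4.5, 31.1]
[328.9, 179.7, 317.6, 179.5] 11 168 (135, 116) [4.5, 27.6] [-4.8, 27.7]
[312.6, 188.4, 333.9, 188.3] 21 169 (134, 8) [-9.0, 20.1] [8.7, 20.2]
[315.1, 106.0, 332.6, 106.1] 17 169 (208, 21) [-6.4, 85.6] [7.1, 85.5]
[340.1, 132.3, 305.1, 132.0] 35 169 (194, 153) [13.1, 65.8] [-14.4, 66.1]
[301.4, 159.9, 341.4, 159.5] 40 170 (192, 147) [-17.8, 44.0] [14.5, 44.3]
[315.2, 119.3, 290.1, 120.1] 25 171 (98, 46) [-6.4, 75.7] [-25.9, 75.1]
[336.3, 115.2, 355.4, 113.7] 19 173 (208, 44) [10.0, 78.8] [24.7, 79.9]
[362.7, 111.8, 351.4, 113.1] 11 175 (195, 198) [30.3, 81.3] [21.6, 80.3]
w9 (232, 64, 398, 293)
[280.2, 139.3, 267.5, 136.6] 13 157 (136, 90) [-18.0, 72.6] [-23.0, 73.6]
[294.8, 118.7, 242.4, 106.9] 54 157 
[... 2628 characters left out ...]
.4, 65.1] [-13.1, 65.1]
[379.1, 275.1, 396.6, 275.2] 18 169 (114, 8) [24.4, 11.9] [32.4, 11.8]
[317.9, 245.0, 337.9, 244.8] 20 170 (138, 116) [-3.3, 26.9] [5.5, 27.0]
[340.4, 128.7, 317.9, 129.0] 23 170 (129, 10) [5.7, 76.7] [-3.0, 76.6]
[346.6, 120.3, 377.9, 119.8] 31 170 (135, 51) [8.1, 79.9] [20.1, 80.0]
[292.9, 126.2, 272.9, 126.9] 20 171 (93, 38) [-12.7, 77.6] [-20.5, 77.4]
[375.4, 125.2, 341.5, 127.3] 34 172 (93, 52) [19.3, 78.0] [6.2, 77.2]
[314.1, 280.9, 327.9, 279.8] 14 175 (24, 8) [-5.2, 8.8] [1.1, 9.4]
[396.8, 110.8, 348.1, 119.5] 50 179 (196, 195) [27.2, 83.4] [8.6, 80.2]
[349.0, 116.7, 396.9, 107.6] 49 180 (195, 135) [9.0, 81.2] [27.1, 84.5]
[-1.09377071  0.68173206  5.17727771]
```

The bolt tip reads 16–16.5 mm from the axis, the same as when it was free, with the bottle's shoulder under it. The catch has snapped. Easing off and releasing with a modest opening.

Request:
send_rows([
  [0,0,-0.5,0,0,0,255],
  [0,0,-1,0,0,0,255],
  [0,0,-1,0,0,0,255],
  [0,0,-1,0,0,0,255],
])

```text
clock: 33.2
ee_pos: [0.603, -0.2364, 0.0727]
orientation: [180.0, 0.0, 79.1]
force: [-0.4, -0.1, 4.9]
width: 0.312
grasp_force: 44.8
```

Request:
send_rows([
  [0,0,-0.5,0,0,0,255],
  [0,0,-0.5,0,0,0,255],
  [0,0,-0.5,0,0,0,255],
])

```text
clock: 33.5
ee_pos: [0.603, -0.2363, 0.0731]
orientation: [180.0, -0.0, 79.1]
force: [0.0, -0.2, 4.3]
width: 0.314
grasp_force: 44.8
```

Request:
send_rows([
  [0,0,0,0,0,0,200],
  [0,0,0,0,0,0,150],
  [0,0,0,0,0,0,100],
  [0,0,0,0,0,0,100],
  [0,0,0,0,0,0,100],
  [0,0,0,0,0,0,100],
  [0,0,0,0,0,0,100],
  [0,0,0,0,0,0,100],
])

```text
clock: 34.3
ee_pos: [0.6029, -0.2363, 0.0731]
orientation: [-180.0, -0.0, 79.1]
force: [-1.0, -0.4, -0.4]
width: 0.606
grasp_force: 0.0
```

Opened clear of the bottle. Rising straight up, then checking.

Request:
send_rows([
  [0,0,-5,0,0,0,100],
  [0,0,-25,0,0,0,100],
  [0,0,-60,0,0,0,100],
  [0,0,-100,0,0,0,100],
  [0,0,-140,0,0,0,100],
  [0,0,-170,0,0,0,100],
  [0,0,-170,0,0,0,100],
  [0,0,-170,0,0,0,100],
  [0,0,-170,0,0,0,100],
  [0,0,-170,0,0,0,100],
])

```text
clock: 35.3
ee_pos: [0.6021, -0.236, 0.2411]
orientation: [-179.8, -0.0, 79.1]
force: [-0.5, 0.1, 0.2]
width: 0.607
grasp_force: 0.0
```

Run:
```python
from fit import *
from lsd import lines
c=cam("wrist"); im=env.read_camera("wrist")[:,:,::-1].copy(); cv2.imwrite("pics/w11.png",im); np.save("w11.npy",np.array(c[3])); sc=env.read_camera("scene")[:,:,::-1].copy(); cv2.imwrite("pics/s11.png",sc); cs=cam("scene")
p=(.6030,-.2364)
def roi_(cc,p,yaw,z0): 
    px=np.vstack([np.array([w2p(cc,t) for t in q]) for q in model(*p,yaw,z0)]); a=np.floor(px.min(0)-6).astype(int); b=np.ceil(px.max(0)+6).astype(int); return (max(a[0],0),max(a[1],0),min(b[0],640),min(b[1],400))
# cap height in scene: cap top row for candidates
roi=roi_(cs,p,-10.9,.033); m=brown2(sc,roi); ys,xs=np.nonzero(m); print("scene bay bottle: top row",ys.min()+roi[1],"pred home/+6:",[round(min(w2p(cs,t)[1] for t in model(*p,-10.9,z)[1]),1) for z in(.0305,.0365)], m.sum())
for z in(.0665,.0835):
  q=(.5796,-.0460); roi=roi_(cs,q,-7.5,.075); m=brown2(sc,roi); print("b2 scene",z,round(np.abs(sil(cs,roi,*q,-7.5,z)-m).sum()/m.sum(),3))
q=R.from_euler("z",10.9,degrees=True); O=np.array([.6036,-.2364,0]); B=lambda u,v,z:(q.apply(p2w(c,u,v,z)-O)[:2]*1000).round(1).tolist()
a=w2p(c,O+q.inv().apply([-.035,.075,.11])); b=w2p(c,O+q.inv().apply([.035,-.03,.11])); roi=(int(a[0]),max(0,int(a[1])),int(b[0]),int(b[1]))
for l in lines(im,c,roi,10,.1085):
    if 160<l[2]<177: print(*l,B(*l[0][:2],.1085),B(*l[0][2:],.1085))
print(pose()[0],pose()[2]["clock"])
```

```text
scene bay bottle: top row 195 pred home/+6: [np.float64(194.3), np.float64(192.1)] 699.0
b2 scene 0.0665 0.417
b2 scene 0.0835 0.753
[326.8, 150.5, 338.2, 152.2] 11 161 (184, 111) [0.8, 43.5] [12.4, 41.7]
[340.6, 128.3, 329.4, 128.1] 11 168 (186, 63) [14.4, 65.5] [3.3, 65.7]
[338.1, 214.0, 313.1, 214.1] 25 169 (200, 27) [13.2, -25.2] [-13.9, -25.4]
[354.4, 119.2, 330.6, 119.2] 24 169 (94, 52) [27.9, 74.2] [4.4, 74.2]
[319.4, 119.0, 296.9, 119.3] 23 170 (94, 48) [-6.6, 74.4] [-28.8, 74.1]
[319.4, 176.2, 331.9, 176.0] 12 170 (128, 28) [-6.9, 16.7] [6.2, 17.0]
[ 0.60226836 -0.23605776  0.24150412] 35.4
```

Checks pass: the bolt is out over the shoulder at 16.8 mm, the scene view puts the bottle at home height, and bottle_2 still stands on its pan. Handing in.

```bash
python3 -c "
from station import env
print(env.close_job(), env.state()['clock'])"
```

```text
the job is handed in; nothing more can be done
the job is handed in; nothing more can be done
```

The heavier bottle, bottle_1, is latched fully home in the bay with its broad shoulder towards the catch. bottle_2 is left standing on its pan, and the job was handed in at about 35 s on the robot's clock; no judging result came back.

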